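Empty the tumbler of toffees into the sweet jar

TASK

Someone has left a marker in the steel tumbler of toffees. Take the marker out and stand it in the empty black pen pot, then pick up the tumbler, pour every one of the six toffees from it into the white sweet jar, and stand the empty tumbler upright back on its cork coaster. Do not knock over or push about the jar, the pen pot or the things lying round.

Things in the scene. Friction and masses are not known exactly. Their poses are not given: they have to be found in the camera images.
- tumbler: bright steel drinking tumbler, open at the top, 85 mm high; outside diameter 57 mm just above the base, 62 mm at 78 mm, flaring to 66 mm at the rim; wall 2.5 mm, inner floor 4 mm above the base; about 0.12 kg. Loose, stands upright on the coaster. Origin: centre of its underside, z up along its axis. At the start it holds the six toffees and, leaning steeply in it, the marker.
- tumbler_rim (a point): centre of the tumbler's mouth, 85 mm above its underside
- coaster: round flat cork coaster, 104 mm in diameter and 3 mm thick, fixed to the counter. Origin: centre of its underside.
- marker: marker pen, 135 mm long and about 16 mm thick, about 12 g; its long axis is its own y axis. Origin at mid length on its side, 8 mm off its axis. At the start it leans about 20 to 25 degrees in the tumbler, its lower end on or near the tumbler's floor, and stands some 40 to 45 mm out of the mouth.
- marker_foot (a point): middle of the marker's lower end (the end that is down in the tumbler)
- marker_top (a point): middle of the marker's upper end (the end that stands out of the tumbler)
- jar: white stoneware sweet jar, round, open, 70 mm high, empty; tapering, 104 mm outside diameter at the rim and 92 mm near the base, mouth 94 mm across inside, wall 5 mm, inner floor at 6 mm; 0.6 kg, loose. Origin: centre of its underside, z up.
- pen_cup: plain black plastic pen pot, round, open, empty, 95 mm high, 74 mm outside and 68 mm inside diameter, inner floor at 5 mm; 0.3 kg, loose. Origin: centre of its underside. (Not the full pen pot at the right edge of the counter.)
- shop_scale: flat grey shop scale, fixed, top 86 mm above the counter; it reaches 155 mm towards the robot (-x) from its origin (centre of its underside), 150 mm away and 180 mm to either side. A glass sweets rack, 0.62 m high, stands along x 0.32 m to the left (+y) of that origin; a tall cooler stands by the robot's right shoulder, behind the base axis, from 0.2 m right of it.
- lighter: pocket lighter lying on the counter, 79 x 24 x 12 mm, a bystander. Origin: centre of its underside.
- glue: glue stick standing upright, 26 mm thick, 91 mm high, a bystander. Origin: centre of its underside.
- toffee0_mid (a point): middle of toffee 1 of 6: a chunky brass-coloured wrapped sweet, a round barrel 18 mm thick and 17 mm long, about 12 g; all six are alike and start loose in the tumbler. They can stick together and hang on the tumbler's wall when it is tipped no farther than level.
- toffee1_mid (a point): middle of toffee 2 of 6: a chunky brass-coloured wrapped sweet, a round barrel 18 mm thick and 17 mm long, about 12 g; all six are alike and start loose in the tumbler. They can stick together and hang on the tumbler's wall when it is tipped no farther than level.
- toffee2_mid (a point): middle of toffee 3 of 6: a chunky brass-coloured wrapped sweet, a round barrel 18 mm thick and 17 mm long, about 12 g; all six are alike and start loose in the tumbler. They can stick together and hang on the tumbler's wall when it is tipped no farther than level.
- toffee3_mid (a point): middle of toffee 4 of 6: a chunky brass-coloured wrapped sweet, a round barrel 18 mm thick and 17 mm long, about 12 g; all six are alike and start loose in the tumbler. They can stick together and hang on the tumbler's wall when it is tipped no farther than level.
- toffee4_mid (a point): middle of toffee 5 of 6: a chunky brass-coloured wrapped sweet, a round barrel 18 mm thick and 17 mm long, about 12 g; all six are alike and start loose in the tumbler. They can stick together and hang on the tumbler's wall when it is tipped no farther than level.
- toffee5_mid (a point): middle of toffee 6 of 6: a chunky brass-coloured wrapped sweet, a round barrel 18 mm thick and 17 mm long, about 12 g; all six are alike and start loose in the tumbler. They can stick together and hang on the tumbler's wall when it is tipped no farther than level.
Mind the look-alikes: they are no part of the job. Leave any purple or turquoise look-alike of the tumbler alone.

How it is judged:
By the outcome, as a careful person would: the job done as asked, in the order asked, and still so for the second after the job is handed in, with the robot touching nothing.
It also fails if it takes over 72 s, if anything falls off the work surface, if the arm or the gripper's body presses on something with over 40 N, if the wrist force passes 120 N, or if a joint passes its speed limit or range.

ROBOT

A 7-joint arm with a two-finger parallel gripper is mounted at the origin on a cart in front of the work surface, level with it; the furniture and walls round the work are solid. World frame = base frame: x ahead of the robot, y to its left, z up, the work surface at z = 0. Lengths are in m, angles in rad, forces in N, time in s.
With the tool pointing down it reaches from about 0.375 to 0.925 m from the base axis. Payload 3.1 kg.
Tool frame: the origin (TCP) lies at the very end of the fingers, on their centre line; the grasp point (between the pads) lies 19 mm behind it (env.pinch_z is the distance from the TCP to the grasp point, in m); z points along the fingers, y is the line along which they close (so a half turn about z gives the same grasp; the last joint's range is limited). The gripper opens to 85 mm and grips with 20 to 120 N. Pads are 22 mm wide; open, the fingers measure 114 mm over their backs; the gripper's body (76 mm by 85 mm) begins 54 mm behind the grasp point. The pads swing forward as they close: fully open they stand 13 mm farther back than shut.
Start: joints at [-1.36, 0.383, 0.044, 1.598, -0.018, 1.161, -0.05], TCP at [0.198, 0.619, 0.208] pointing down, gripper open.
Joint ranges: [-2.61, 2.61], [-0.41, 2.15], [-1.48, 1.57], [0, 2.5], [-1.57, 4.71], [0.05, 1.97], [-2.85, 2.85]. Speed limits (rad/s): [2.79, 2.79, 3.14, 3.14, 3.14, 3.14, 3.14].

INTERFACE

Orientations are given as a unit quaternion [w, x, y, z].
In Python, from bench import observe, camera, camera_model, close_job, boxes_of, regions_of, env gives the robot as it stands.
- The arm moves only by the shell command python3 -m crank 'ROWS' [FORCE]. ROWS is JSON, a list of rows, each a list of 3 entries, a list of its own where there are three numbers: the finger opening in m, from 0 to 0.0854, then the shift along the tool's x, y, z in m, then the turn, a rotation vector about the tool's x, y, z in rad. A call has 1 to 5 rows; each row is the pose to reach, as a shift and turn from the pose commanded when the call began, along the tool's axes at that moment; what a row does not reach only later rows make up. A row lasts 1/10 s, in which the tool goes at most 50 mm and 8.59 degrees, less where a joint would pass 70% of its speed; a pose out of reach is approached as far as the arm can. A call with a gripper value outside its range is refused whole. The fingers move at their own pace and stop on an object; FORCE is the grip in N (left out, the last holds). Time passes only in rows, so rows that repeat a pose let the fingers close. It gives the time, the measured TCP pose, the force, the opening and the grip force at its end, in the units of the state.
- observe(): the state, without advancing time (a new reading comes with each control period).
- camera(name): name is "scene" or "side" or "wrist"; returns (picture, depth): 400x640x3 uint8, red, green, blue; 400x640 float32, m along the optical axis (not along the pixel's ray), 0 where there is no reading.
- camera_model(name): a dict with "fx", "fy", "cx", "cy" (pixels), "pose" (4x4, takes a point from camera to world coordinates); the wrist camera has in their place "tool_from_camera" (4x4, takes a point from camera to tool coordinates, whose origin is the TCP and whose axes are the flange's). Camera axes: x right, y down, z forward; pixel columns grow to the right and rows downward; lengths in m; the calibration is good to about 2 mm. The wrist camera is an equidistant fisheye: a pixel r from the principal point sees the ray r / f radians off the axis. A picture is of the moment at which its call begins: read the wrist's pose just before it. camera_model takes no time and is no camera call.
- close_job(): hands the job in; it is judged then, once.
Trained networks look in the newest picture that a camera, given by its name, has taken for a name from the list of things; names that differ only in an ending like _2 or _b are one class to them, and where a whole thing is asked for, a point or a joint stands for the part that bears it (a point fixed in the world has none). Each returns a list of dicts, best first, with "confidence" (0 to 1); they miss things now and then, are a little off and sometimes report something else, mostly with a low value. They report only what shows in the picture. A call takes as long as a camera call. They do not tell look-alikes from the thing itself.
- boxes_of(camera, query): "position" ([x, y, z] in m, in world coordinates, good to about 4 mm: the middle of the surface that is visible of it).
- regions_of(camera, query): "mask" (400x640 bool, what is visible of it).
The state is a dict: "clock": time; "joint_positions": joint angles; "qvel": joint speeds; "joint_torque": joint torques, N m; "ee_pos": TCP position; "orientation": TCP orientation; "wrist_force": force on the tool from outside, world axes, zero at the start; "ft_torque": the same for the moment, N m; "finger_gap": opening from 0.0 (shut) to 1.0 (fully open); "grasp_force": force on a finger pad.
Only numpy, scipy, OpenCV 4.12 (cv2) and the standard library are available. Lean on these libraries where they do the work, as an engineer would, in place of code of your own. Each camera call takes 0.05 s, during which the arm holds its last target. There are 200 camera calls.

## Working session

There is one attempt and no reset: what is moved stays moved. The work goes in short steps, Python scripts to look and compute and a shell command to move; the robot and the scene stay as the last step left them, time stands still between calls to the robot, and variables do not carry over. Pictures are saved under pics/ and viewed, at most 14 in all, crops included, and the job is handed in when it is done.

```bash
ls; mkdir -p pics; cat > h.py <<'E'
import numpy as np,cv2
from bench import observe,camera,camera_model,boxes_of,regions_of,close_job,env
from scipy.spatial.transform import Rotation as R
def rot(s=None):
    s=s or observe(); q=s['orientation']; return R.from_quat([q[1],q[2],q[3],q[0]])
def world(name,depth):
    m=camera_model(name); v,u=np.mgrid[0:400,0:640]
    P=np.stack([(u-m['cx'])/m['fx']*depth,(v-m['cy'])/m['fy']*depth,depth],-1)
    T=np.array(m['pose']); return P@T[:3,:3].T+T[:3,3]
def proj(name,p):
    m=camera_model(name); T=np.linalg.inv(np.array(m['pose'])); c=T[:3,:3]@np.array(p)+T[:3,3]
    return (m['fx']*c[0]/c[2]+m['cx'],m['fy']*c[1]/c[2]+m['cy'])
def totool(p,Rw=None):
    "shift of the TCP to world p in current tool axes"
    s=observe(); return rot(s).inv().apply(np.array(p)-np.array(s['ee_pos']))
def save(n,im,scale=1): cv2.imwrite('pics/'+n+'.png',cv2.resize(im[...,::-1],None,fx=scale,fy=scale,interpolation=cv2.INTER_CUBIC))
E
python3 - <<'E'
from h import *
s=observe();print(s['ee_pos'],s['orientation'],rot(s).as_matrix().round(2).tolist())
a,d=camera('scene');save('scene',a)
b,e=camera('side');save('side',b)
for c in ['scene','side']:
  print(c,np.round(camera_model(c)['pose'],2).tolist())
  for q in ['tumbler','coaster','marker','marker_top','jar','pen_cup','shop_scale','lighter','glue']:
    print(q,[(np.round(x['position'],3).tolist(),round(x['confidence'],2),np.round(proj(c,x['position'])).tolist()) for x in boxes_of(c,q)[:3]])
E
```

```text
pics
[0.19725613 0.61827989 0.20624772] [-1.26803950e-04  1.53744118e-01  9.88109794e-01 -1.32848836e-03] [[-0.95, 0.3, -0.0], [0.3, 0.95, -0.0], [-0.0, -0.0, -1.0]]
scene [[0.94, -0.29, 0.17, 0.31], [-0.33, -0.8, 0.51, -0.68], [-0.01, -0.53, -0.85, 1.24], [0.0, 0.0, 0.0, 1.0]]
tumbler [([0.577, -0.212, 0.048], 0.8, [358.0, 270.0]), ([0.472, -0.097, 0.057], 0.78, [304.0, 243.0]), ([0.483, 0.255, 0.055], 0.59, [269.0, 141.0])]
coaster [([0.456, -0.122, -0.001], 0.72, [302.0, 262.0]), ([0.449, 0.083, 0.036], 0.16, [275.0, 194.0])]
marker [([0.48, -0.127, 0.101], 0.55, [310.0, 244.0])]
marker_top []
jar [([0.446, 0.084, 0.035], 0.8, [274.0, 194.0])]
pen_cup [([0.499, -0.321, 0.042], 0.56, [345.0, 321.0]), ([0.444, 0.084, 0.037], 0.22, [274.0, 194.0])]
shop_scale []
lighter [([0.371, -0.01, 0.01], 0.62, [259.0, 235.0])]
glue [([0.452, -0.122, -0.0], 0.75, [300.0, 263.0]), ([0.381, -0.211, 0.076], 0.61, [283.0, 290.0])]
side [[0.97, -0.07, 0.23, 0.34], [-0.24, -0.39, 0.89, -0.77], [0.02, -0.92, -0.39, 0.45], [0.0, 0.0, 0.0, 1.0]]
tumbler [([0.469, -0.131, 0.057], 0.84, [301.0, 250.0]), ([0.576, -0.237, 0.06], 0.83, [370.0, 272.0]), ([0.478, 0.236, 0.063], 0.74, [280.0, 184.0])]
coaster [([0.453, -0.127, 0.001], 0.83, [293.0, 273.0])]
marker [([0.487, -0.141, 0.109], 0.56, [311.0, 229.0]), ([0.466, -0.126, 0.06], 0.56, [299.0, 248.0])]
marker_top [([0.486, -0.138, 0.111], 0.46, [310.0, 228.0])]
jar [([0.444, 0.04, 0.048], 0.8, [278.0, 219.0])]
pen_cup [([0.49, -0.353, 0.062], 0.56, [344.0, 322.0])]
shop_scale []
lighter [([0.367, -0.019, 0.008], 0.77, [248.0, 249.0])]
glue [([0.381, -0.216, 0.055], 0.62, [262.0, 281.0]), ([0.486, -0.137, 0.11], 0.43, [310.0, 228.0])]
```

```bash
python3 - <<'E'
import cv2
a=cv2.imread('pics/scene.png');b=cv2.imread('pics/side.png')
cv2.imwrite('pics/c1.png',cv2.resize(a[110:350,200:440],(600,600),interpolation=3))
E
```

```text
(no output)
```

View pics/scene.png

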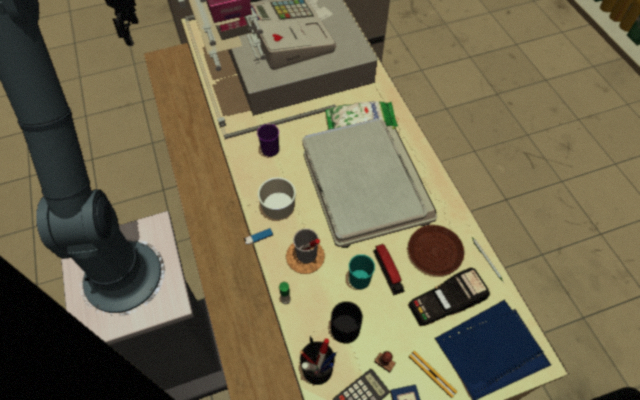

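View pics/side.png

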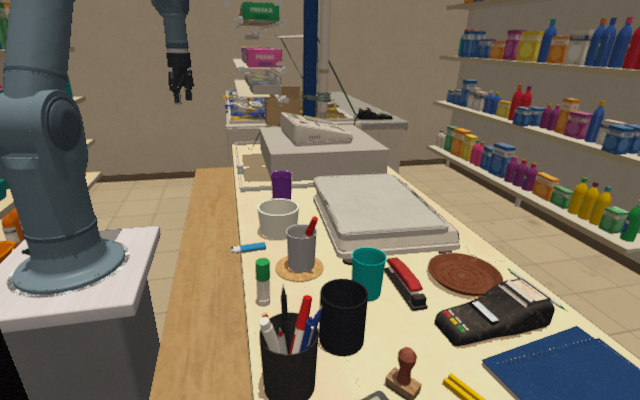

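View pics/c1.png

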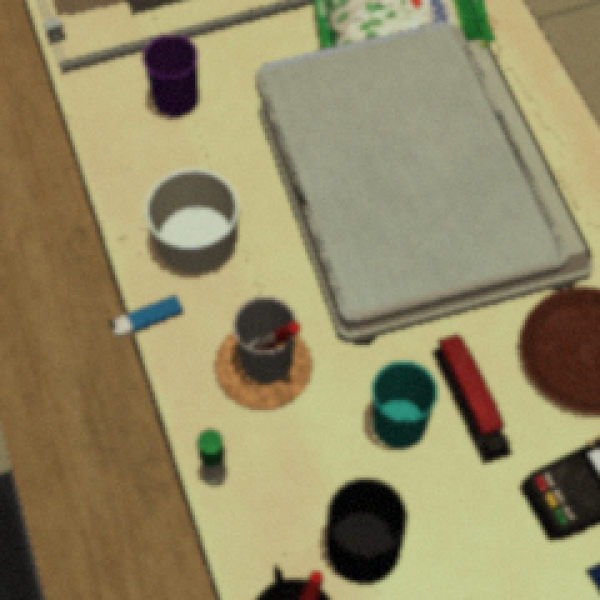

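Candidates for the tumbler are steel (305,246) on the coaster, teal (361,272) and purple (268,140); I choose steel. The red marker is in it at (312,243). For the pen pot, the empty one is at (346,322) and the full one at (318,362); I choose the empty one. The jar is at (277,197), the lighter at (260,236) and the glue at (284,290).

```bash
python3 - <<'E'
from h import *
from scipy.optimize import least_squares
D={c:camera(c) for c in ['scene','side']}
W={c:world(c,D[c][1]) for c in D}
def circ(name,c0,r,zlo,zhi,rad):
  for c in D:
    p=W[c][(D[c][1]>0)]; m=(np.hypot(p[:,0]-c0[0],p[:,1]-c0[1])<rad)&(p[:,2]>zlo)&(p[:,2]<zhi); q=p[m]
    if len(q)<8: print(name,c,len(q)); continue
    f=least_squares(lambda x:np.hypot(q[:,0]-x[0],q[:,1]-x[1])-r,c0,loss='soft_l1',f_scale=.003)
    print(name,c,len(q),f.x.round(4),'res',np.median(abs(f.fun)).round(4),'ztop',np.percentile(q[:,2],98).round(3))
circ('tumbler',(.465,-.12),.0315,.072,.092,.05)
circ('tumbler_wall',(.465,-.12),.030,.02,.07,.045)
circ('jar',(.445,.07),.05,.058,.075,.075)
circ('pencup',(.50,-.335),.036,.08,.1,.055)
circ('teal',(.577,-.22),.0315,.072,.092,.05)
circ('fullpot',(.43,-.38),.036,.08,.1,.055)
circ('glue',(.381,-.215),.013,.03,.095,.03)
for c in D:
  a=D[c][0].astype(int); red=(a[...,0]>90)&(a[...,0]>2*a[...,1])&(a[...,0]>2*a[...,2])&(D[c][1]>0)
  p=W[c]; m=red&(np.hypot(p[...,0]-.475,p[...,1]+.125)<.06)&(p[...,2]>.05)
  q=p[m]; print(c,len(q)); 
  o=q[np.argsort(q[:,2])]; print(o[::max(1,len(o)//14)].round(3).tolist())
p=W['scene'];m=(p[...,2]>.075)&(p[...,2]<.1)&(p[...,0]>.5)&(p[...,0]<.95)&(p[...,1]>-.2)&(p[...,1]<.3)
q=p[m];print('scale',np.percentile(q,[1,50,99],axis=0).round(3).tolist())
h=cv2.minAreaRect(q[:,:2].astype(np.float32));print(cv2.boxPoints(h).round(3).tolist())
m=(abs(p[...,0]-.37)<.07)&(abs(p[...,1]+.01)<.05)&(p[...,2]>.006)&(p[...,2]<.03);print('lighter',np.percentile(p[m],[2,98],axis=0).round(3).tolist())
E
```

```text
tumbler scene 206 [ 0.4737 -0.1051] res 0.0015 ztop 0.091
tumbler side 371 [ 0.4733 -0.1043] res 0.0015 ztop 0.09
tumbler_wall scene 299 [ 0.4756 -0.105 ] res 0.0016 ztop 0.069
tumbler_wall side 611 [ 0.4735 -0.1035] res 0.0008 ztop 0.069
jar scene 332 [0.4477 0.0646] res 0.0015 ztop 0.074
jar side 396 [0.4471 0.0644] res 0.0013 ztop 0.07
pencup scene 250 [ 0.4971 -0.3276] res 0.0009 ztop 0.098
pencup side 809 [ 0.4963 -0.3275] res 0.0009 ztop 0.094
teal scene 192 [ 0.5791 -0.219 ] res 0.0015 ztop 0.09
teal side 414 [ 0.5784 -0.2188] res 0.0014 ztop 0.084
fullpot scene 231 [ 0.4391 -0.369 ] res 0.008 ztop 0.1
fullpot side 848 [ 0.4388 -0.3761] res 0.0094 ztop 0.099
glue scene 165 [ 0.3836 -0.205 ] res 0.0013 ztop 0.094
glue side 461 [ 0.3829 -0.2046] res 0.0008 ztop 0.09
scene 16
[[0.49, -0.142, 0.131], [0.495, -0.144, 0.131], [0.494, -0.138, 0.131], [0.491, -0.134, 0.131], [0.493, -0.135, 0.132], [0.489, -0.137, 0.132], [0.491, -0.146, 0.133], [0.491, -0.14, 0.133], [0.496, -0.14, 0.134], [0.493, -0.141, 0.134], [0.495, -0.142, 0.134], [0.492, -0.138, 0.134], [0.492, -0.144, 0.135], [0.488, -0.14, 0.135], [0.494, -0.138, 0.136], [0.496, -0.139, 0.137]]
side 116
[[0.489, -0.13, 0.09], [0.478, -0.123, 0.094], [0.482, -0.133, 0.097], [0.479, -0.13, 0.1], [0.485, -0.136, 0.102], [0.483, -0.137, 0.105], [0.485, -0.136, 0.107], [0.484, -0.135, 0.111], [0.485, -0.138, 0.115], [0.486, -0.14, 0.117], [0.49, -0.142, 0.121], [0.488, -0.142, 0.125], [0.491, -0.144, 0.128], [0.496, -0.142, 0.131], [0.493, -0.136, 0.132]]
scale [[0.553, -0.141, 0.079], [0.678, 0.016, 0.087], [0.805, 0.207, 0.093]]
[[0.5, 0.2919999957084656], [0.5, -0.20000000298023224], [0.8149999976158142, -0.20000000298023224], [0.8140000104904175, 0.2919999957084656]]
lighter [[0.331, -0.03, 0.006], [0.436, 0.035, 0.026]]
```

```bash
cat >> h.py <<'E'
def frame(z,y):
    z=np.array(z,float);z/=np.linalg.norm(z);y=np.array(y,float);y-=z*(y@z);y/=np.linalg.norm(y)
    return R.from_matrix(np.stack([np.cross(y,z),y,z],1))
def plan(way,maxd=.2,maxa=38,start=None):
    "way: list of (p,R); prints shift and turn per call"
    s=observe(); p,r=(np.array(s['ee_pos']),rot(s)) if start is None else start
    for P,Q in way:
        P=np.array(P,float); rv=(r.inv()*Q).as_rotvec()
        n=int(max(1,np.ceil(np.linalg.norm(P-p)/maxd),np.ceil(np.degrees(np.linalg.norm(rv))/maxa)))
        d=r.inv().apply((P-p)/n)
        for i in range(n):
            ri=r*R.from_rotvec(rv*i/n); sh=ri.inv().apply((P-p)/n)
            print(sh.round(3).tolist(),(rv/n).round(3).tolist(),'rows',max(np.ceil(np.linalg.norm(sh)/.05),np.ceil(np.degrees(np.linalg.norm(rv))/n/8.59)))
        p,r=P,Q
        print('--')
E
python3 - <<'E'
from h import *
for c in ['scene','side']:
  a,d=camera(c);p=world(c,d);
  for y0 in np.arange(.24,.5,.04):
    m=(d>0)&(p[...,1]>y0)&(p[...,1]<y0+.04)&(p[...,2]>.03)&(p[...,2]<.7)&(p[...,0]>.15)&(p[...,0]<1)
    q=p[m]
    if len(q)>5: print(c,y0.round(2),len(q),np.percentile(q,[0,2,50,98],axis=0).round(2).tolist())
print(env.pinch_z)
a=np.array([.18,-.33,.927]);top=np.array([.493,-.14,.133]);y=np.array([.88,.48,0])
for yy in (y,-y):
  Q=frame(-a,yy); print(Q.as_matrix().round(2).tolist(), 'turn deg',np.degrees((rot().inv()*Q).magnitude()))
E
```

```text
scene 0.24 728 [[0.45, 0.24, 0.03], [0.46, 0.24, 0.03], [0.75, 0.26, 0.05], [0.86, 0.28, 0.08]]
scene 0.28 595 [[0.46, 0.28, 0.03], [0.46, 0.28, 0.03], [0.73, 0.29, 0.05], [0.86, 0.32, 0.09]]
scene 0.32 275 [[0.36, 0.32, 0.03], [0.36, 0.32, 0.03], [0.49, 0.35, 0.29], [0.76, 0.36, 0.49]]
scene 0.36 205 [[0.36, 0.36, 0.09], [0.37, 0.36, 0.09], [0.4, 0.38, 0.29], [0.52, 0.4, 0.38]]
scene 0.4 4579 [[0.38, 0.4, 0.03], [0.39, 0.41, 0.03], [0.58, 0.41, 0.1], [0.88, 0.44, 0.42]]
scene 0.44 2874 [[0.38, 0.44, 0.03], [0.39, 0.44, 0.1], [0.6, 0.47, 0.13], [0.87, 0.48, 0.37]]
scene 0.48 1713 [[0.38, 0.48, 0.04], [0.38, 0.48, 0.1], [0.62, 0.5, 0.15], [0.88, 0.52, 0.37]]
side 0.24 176 [[0.45, 0.24, 0.03], [0.45, 0.24, 0.03], [0.47, 0.25, 0.06], [0.51, 0.28, 0.08]]
side 0.28 104 [[0.46, 0.28, 0.06], [0.46, 0.28, 0.06], [0.49, 0.29, 0.08], [0.51, 0.3, 0.08]]
side 0.32 341 [[0.36, 0.34, 0.06], [0.36, 0.35, 0.06], [0.49, 0.35, 0.37], [0.52, 0.36, 0.55]]
side 0.36 32 [[0.36, 0.36, 0.09], [0.36, 0.36, 0.09], [0.5, 0.38, 0.36], [0.51, 0.4, 0.5]]
side 0.4 4023 [[0.38, 0.4, 0.03], [0.41, 0.41, 0.03], [0.56, 0.41, 0.09], [0.87, 0.43, 0.54]]
side 0.44 1633 [[0.38, 0.44, 0.03], [0.41, 0.44, 0.1], [0.6, 0.47, 0.14], [0.84, 0.48, 0.49]]
side 0.48 642 [[0.38, 0.48, 0.03], [0.39, 0.48, 0.07], [0.61, 0.49, 0.13], [0.87, 0.52, 0.5]]
0.0187
[[-0.44, 0.88, -0.18], [0.81, 0.48, 0.33], [0.38, 0.0, -0.93]] turn deg 48.71401276292502
[[0.44, -0.88, -0.18], [-0.81, -0.48, 0.33], [-0.38, -0.0, -0.93]] turn deg 137.14871857931774
```

```bash
python3 - <<'E'
from h import *
a=np.array([.18,-.33,.927]);a/=np.linalg.norm(a);top=np.array([.493,-.14,.133]);y=np.array([.88,.48,0])
Q=frame(-a,y); Q0=rot(); mid=R.from_rotvec((Q*Q0.inv()).as_rotvec()*.5)*Q0
plan([((.2,.40,.25),Q0),((.34,.18,.25),mid),(top-.039*a+.09*a,Q)])
E
```

```text
[-0.034, -0.104, -0.021] [0.0, 0.0, 0.0] rows 3.0
[-0.034, -0.104, -0.021] [0.0, 0.0, 0.0] rows 3.0
--
[-0.1, -0.084, 0.0] [-0.037, 0.092, 0.188] rows 3.0
[-0.113, -0.063, -0.013] [-0.037, 0.092, 0.188] rows 3.0
--
[-0.173, -0.08, -0.001] [-0.037, 0.092, 0.188] rows 4.0
[-0.184, -0.045, -0.02] [-0.037, 0.092, 0.188] rows 4.0
--
```

```bash
set -e
python3 -m crank '[[0.0854,[-0.068,-0.208,-0.042],[0,0,0]],[0.0854,[-0.068,-0.208,-0.042],[0,0,0]],[0.0854,[-0.068,-0.208,-0.042],[0,0,0]],[0.0854,[-0.068,-0.208,-0.042],[0,0,0]],[0.0854,[-0.068,-0.208,-0.042],[0,0,0]]]'
python3 -m crank '[[0.07,[-0.1,-0.084,0],[-0.037,0.092,0.188]],[0.07,[-0.1,-0.084,0],[-0.037,0.092,0.188]],[0.07,[-0.1,-0.084,0],[-0.037,0.092,0.188]],[0.07,[-0.1,-0.084,0],[-0.037,0.092,0.188]]]'
python3 -m crank '[[0.05,[-0.113,-0.063,-0.013],[-0.037,0.092,0.188]],[0.05,[-0.113,-0.063,-0.013],[-0.037,0.092,0.188]],[0.05,[-0.113,-0.063,-0.013],[-0.037,0.092,0.188]],[0.05,[-0.113,-0.063,-0.013],[-0.037,0.092,0.188]]]'
python3 -m crank '[[0.05,[-0.173,-0.08,-0.001],[-0.037,0.092,0.188]],[0.05,[-0.173,-0.08,-0.001],[-0.037,0.092,0.188]],[0.05,[-0.173,-0.08,-0.001],[-0.037,0.092,0.188]],[0.05,[-0.173,-0.08,-0.001],[-0.037,0.092,0.188]],[0.05,[-0.173,-0.08,-0.001],[-0.037,0.092,0.188]]]'
python3 - <<'E'
from h import *
a=np.array([.18,-.33,.927]);a/=np.linalg.norm(a);top=np.array([.493,-.14,.133]);y=np.array([.88,.48,0])
print(observe()['joint_positions'])
plan([(top-.039*a+.09*a,frame(-a,y))])
E
```

```text
clock: 1.7
ee_pos: [0.1999, 0.3964, 0.2501]
orientation: [0.0, 0.155, 0.988, -0.0]
wrist_force: [1.3, 0.5, -0.5]
finger_gap: 0.997
grasp_force: 0.0
clock: 2.1
ee_pos: [0.2718, 0.2859, 0.2499]
orientation: [-0.042, 0.25, 0.967, 0.026]
wrist_force: [0.2, 1.2, 0.6]
finger_gap: 0.82
grasp_force: 0.0
clock: 2.5
ee_pos: [0.3413, 0.1773, 0.2507]
orientation: [-0.084, 0.339, 0.936, 0.051]
wrist_force: [0.1, 1.4, 0.7]
finger_gap: 0.585
grasp_force: 0.0
clock: 3.0
ee_pos: [0.4216, 0.0075, 0.214]
orientation: [-0.124, 0.423, 0.894, 0.073]
wrist_force: [-1.4, 1.3, 0.9]
finger_gap: 0.588
grasp_force: 0.0
[-0.74985104  0.0724218   0.86347548  2.02876233 -0.28492204  1.27154898
  0.9167841 ]
[-0.18, -0.042, -0.019] [-0.037, 0.095, 0.182] rows 4.0
--
```

```bash
set -e
python3 -m crank '[[0.05,[-0.18,-0.042,-0.019],[-0.037,0.095,0.182]],[0.05,[-0.18,-0.042,-0.019],[-0.037,0.095,0.182]],[0.05,[-0.18,-0.042,-0.019],[-0.037,0.095,0.182]],[0.05,[-0.18,-0.042,-0.019],[-0.037,0.095,0.182]],[0.05,[-0.18,-0.042,-0.019],[-0.037,0.095,0.182]]]'
python3 - <<'E'
from h import *
s=observe();print(s['joint_positions'].round(2))
m=camera_model('wrist');im,d=camera('wrist');save('w1',im)
print(np.round(m['tool_from_camera'],3).tolist(),m['fx'],m['cx'],m['cy'])
# fisheye cloud
v,u=np.mgrid[0:400,0:640];x=(u-m['cx'])/m['fx'];y=(v-m['cy'])/m['fy'];r=np.hypot(x,y)+1e-9
k=np.tan(np.minimum(r,1.5))/r; P=np.stack([x*k*d,y*k*d,d],-1);T=np.array(m['tool_from_camera']);P=P@T[:3,:3].T+T[:3,3]
W=rot(s).apply(P.reshape(-1,3)).reshape(P.shape)+s['ee_pos']
a=im.astype(int);red=(a[...,0]>80)&(a[...,0]>2*a[...,1])&(a[...,0]>2*a[...,2])&(d>0)&(W[...,2]>.05)&(np.hypot(W[...,0]-.48,W[...,1]+.125)<.05)
q=W[red];o=q[np.argsort(q[:,2])];print(len(o),o[::max(1,len(o)//16)].round(3).tolist());
t=o[o[:,2]>o[-1,2]-.006];print('top',t.mean(0))
A=np.array([.18,-.33,.927]);A/=np.linalg.norm(A);top=np.array([.493,-.14,.133])
plan([(top-.039*A,frame(-A,[.88,.48,0]))])
E
```

```text
clock: 3.5
ee_pos: [0.5023, -0.1544, 0.1778]
orientation: [-0.167, 0.499, 0.845, 0.097]
wrist_force: [-0.7, 0.1, 0.3]
finger_gap: 0.581
grasp_force: 0.0
[-0.31  0.54  0.91  1.74 -0.59  1.47  1.29]
[[-0.002, -0.949, -0.314, 0.081], [1.0, -0.001, -0.001, -0.0], [0.001, -0.314, 0.949, -0.167], [0.0, 0.0, 0.0, 1.0]] 309.70691628693146 317.39060558243244 195.54851024771446
229 [[0.488, -0.116, 0.085], [0.488, -0.128, 0.117], [0.488, -0.129, 0.12], [0.488, -0.13, 0.124], [0.493, -0.131, 0.127], [0.491, -0.132, 0.129], [0.492, -0.134, 0.131], [0.497, -0.144, 0.132], [0.499, -0.139, 0.133], [0.49, -0.135, 0.134], [0.498, -0.137, 0.134], [0.497, -0.139, 0.134], [0.496, -0.138, 0.135], [0.492, -0.135, 0.135], [0.496, -0.138, 0.135], [0.493, -0.137, 0.136], [0.495, -0.137, 0.136]]
top [ 0.4946556  -0.13852313  0.13414455]
[-0.004, -0.002, 0.087] [-0.003, -0.006, 0.005] rows 2.0
--
```

View pics/w1.png

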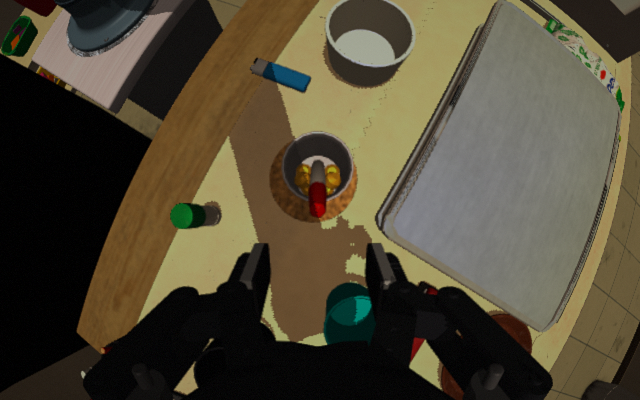

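The wrist view shows the red marker cap at (317,195), centred between the fingers, and the toffees around it in the steel tumbler. Now the grip.

```bash
set -e
python3 -m crank '[[0.05,[-0.003,-0.002,0.045],[0,0,0]],[0.05,[-0.003,-0.002,0.085],[0,0,0]],[0.05,[-0.003,-0.002,0.085],[0,0,0]]]' 30
python3 -m crank '[[0.0,[0,0,0],[0,0,0]],[0.0,[0,0,0],[0,0,0]],[0.0,[0,0,0],[0,0,0]],[0.0,[0,0,0],[0,0,0]],[0.0,[0,0,0],[0,0,0]]]' 30
python3 -m crank '[[0.0,[0,0,-0.03],[0,0,0]],[0.0,[0,0,-0.06],[0,0,0]],[0.0,[0,0,-0.1],[0,0,0]],[0.0,[0,0,-0.14],[0,0,0]],[0.0,[0,0,-0.16],[0,0,0]]]'
python3 - <<'E'
from h import *
s=observe();print(s['joint_positions'].round(2),s['grasp_force'])
a,_=camera('side');save('s2',a[100:360,180:440],2)
# vertical tool over pot; y kept horizontal
Q=frame([0,0,-1],[.88,.48,0])
# pot (.4967,-.3275)
plan([((.4967,-.3275,.27),Q),((.4967,-.3275,.15),Q)])
E
```

```text
clock: 3.85
ee_pos: [0.4811, -0.1188, 0.0964]
orientation: [-0.173, 0.495, 0.846, 0.1]
wrist_force: [0.5, -0.0, -0.7]
finger_gap: 0.59
grasp_force: 0.0
clock: 4.35
ee_pos: [0.487, -0.1279, 0.1021]
orientation: [-0.165, 0.498, 0.845, 0.1]
wrist_force: [1.3, -0.8, 5.7]
finger_gap: 0.122
grasp_force: 29.7
clock: 4.85
ee_pos: [0.5156, -0.183, 0.2516]
orientation: [-0.164, 0.499, 0.845, 0.099]
wrist_force: [0.3, -0.8, -0.6]
finger_gap: 0.12
grasp_force: 29.4
[-0.27  0.51  0.94  1.61 -0.55  1.61  1.27] 29.361201437423006
[-0.101, -0.087, -0.059] [0.006, -0.382, 0.005] rows 3.0
--
[0.0, 0.0, 0.12] [0.0, 0.0, 0.0] rows 3.0
--
```

View pics/s2.png

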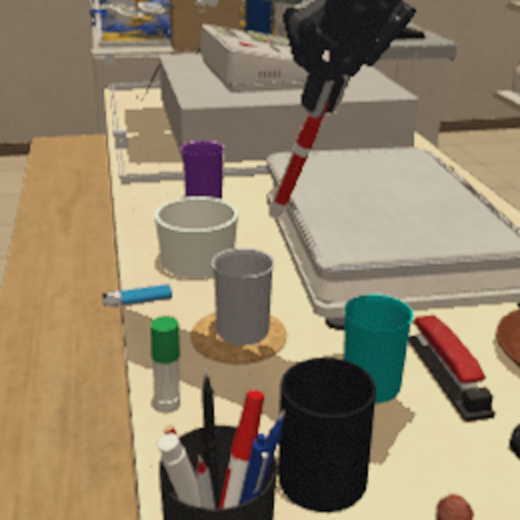

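```bash
python3 - <<'E'
from h import *
for c in ['scene','side']:
  a,d=camera(c);p=world(c,d)
  for zlo in (.1,.115,.13,.145):
    m=(d>0)&(abs(p[...,0]-.43)<.06)&(abs(p[...,1]+.39)<.06)&(p[...,2]>zlo)&(p[...,2]<.2);q=p[m]
    if len(q): print(c,zlo,len(q),q.min(0).round(3),q.max(0).round(3))
E
```

```text
scene 0.1 282 [ 0.37  -0.435  0.1  ] [ 0.441 -0.355  0.149]
scene 0.115 182 [ 0.37  -0.435  0.115] [ 0.441 -0.355  0.149]
scene 0.13 96 [ 0.37  -0.435  0.13 ] [ 0.441 -0.355  0.149]
scene 0.145 4 [ 0.421 -0.43   0.146] [ 0.424 -0.427  0.149]
side 0.1 1113 [ 0.37  -0.435  0.1  ] [ 0.44  -0.354  0.146]
side 0.115 696 [ 0.37  -0.435  0.115] [ 0.44  -0.354  0.146]
side 0.13 247 [ 0.37  -0.435  0.13 ] [ 0.44  -0.354  0.146]
side 0.145 8 [ 0.42  -0.43   0.145] [ 0.424 -0.427  0.146]
```

```bash
set -e
python3 -m crank '[[0.0,[-0.1,-0.076,-0.06],[0.006,-0.382,0.005]],[0.0,[-0.1,-0.076,-0.06],[0.006,-0.382,0.005]],[0.0,[-0.1,-0.076,-0.06],[0.006,-0.382,0.005]],[0.0,[-0.1,-0.076,-0.06],[0.006,-0.382,0.005]],[0.0,[-0.1,-0.076,-0.06],[0.006,-0.382,0.005]]]'
python3 - <<'E'
from h import *
Q=frame([0,0,-1],[.88,.48,0]);plan([((.502,-.323,.113),Q)])
a,_=camera('side');save('s3',a[100:360,220:480],2)
E
```

```text
clock: 5.5
ee_pos: [0.5028, -0.3166, 0.264]
orientation: [-0.006, 0.51, 0.86, 0.001]
wrist_force: [0.6, 0.6, -1.1]
finger_gap: 0.123
grasp_force: 29.4
[-0.007, -0.003, 0.151] [-0.005, -0.012, 0.002] rows 4.0
--
```

View pics/s3.png

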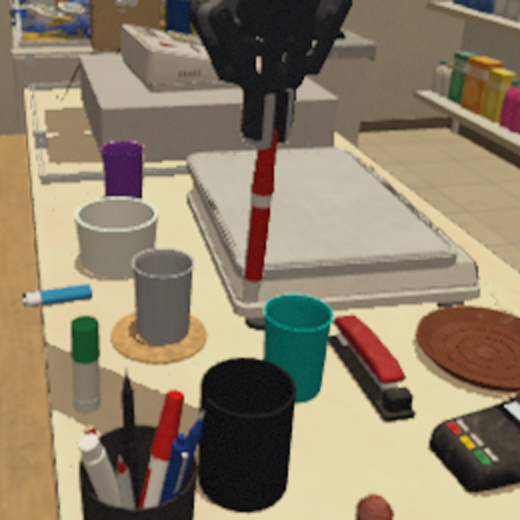

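The marker hangs nearly vertical (crop 262,220) over the pot (247,430), so I lower it.

```bash
set -e
python3 -m crank '[[0.0,[-0.007,-0.003,0.04],[-0.005,-0.012,0.002]],[0.0,[-0.007,-0.003,0.08],[-0.005,-0.012,0.002]],[0.0,[-0.007,-0.003,0.12],[-0.005,-0.012,0.002]],[0.0,[-0.007,-0.003,0.15],[-0.005,-0.012,0.002]],[0.0,[-0.007,-0.003,0.15],[-0.005,-0.012,0.002]]]'
python3 -m crank '[[0.035,[0,0,0],[0,0,0]],[0.035,[0,0,0],[0,0,0]],[0.035,[0,0,0],[0,0,0]]]'
python3 -m crank '[[0.035,[0,0,-0.04],[0,0,0]],[0.035,[0,0,-0.09],[0,0,0]],[0.035,[0,0,-0.14],[0,0,0]],[0.06,[0,0,-0.16],[0,0,0]]]'
python3 - <<'E'
from h import *
print(observe()['joint_positions'].round(2))
a,_=camera('scene');b,_=camera('side');save('s4',np.hstack([a[150:380,220:420],b[150:380,230:430]]),2)
# tumbler side grasp candidates
c=np.array([.4735,-.1045])
E
```

```text
clock: 6.05
ee_pos: [0.5006, -0.3198, 0.1094]
orientation: [-0.005, 0.509, 0.861, -0.001]
wrist_force: [0.2, 0.7, 0.4]
finger_gap: 0.124
grasp_force: 29.4
clock: 6.35
ee_pos: [0.5049, -0.3256, 0.1175]
orientation: [0.003, 0.51, 0.86, -0.001]
wrist_force: [0.4, -1.2, 0.5]
finger_gap: 0.413
grasp_force: 0.0
clock: 6.75
ee_pos: [0.5052, -0.3273, 0.2827]
orientation: [0.007, 0.511, 0.86, -0.0]
wrist_force: [-0.0, -1.9, -0.1]
finger_gap: 0.562
grasp_force: 0.0
[-0.36  0.38  1.11  1.68 -0.35  1.29  1.31]
```

View pics/s4.png

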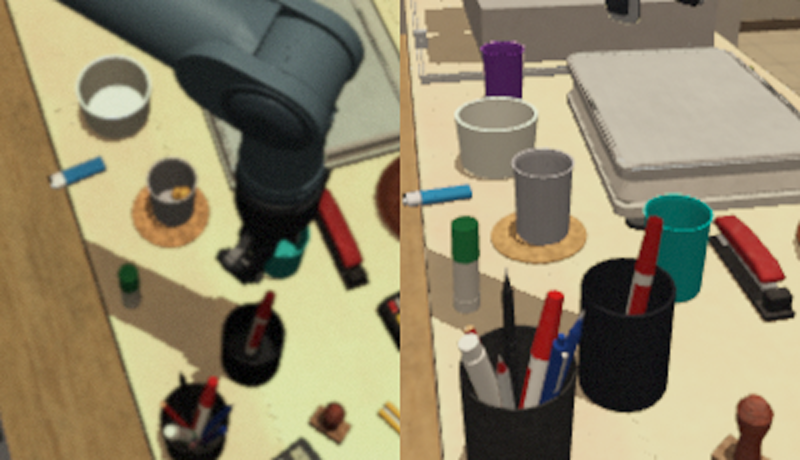

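The marker is standing in the empty pot (crop 258,320). Next I fit a small kinematic model from the logged poses, so I can plan the side grasp.

```bash
cat > kin.py <<'E'
from h import *
import itertools
s=observe()
D=[([-1.36,.383,.044,1.598,-.018,1.161,-.05],[.198,.619,.208],[-.0001,.1537,.9881,-.0013]),
([-0.74985,0.07242,0.86348,2.02876,-0.28492,1.27155,0.91678],[.4216,.0075,.214],[-.124,.423,.894,.073]),
([-.31,.54,.91,1.74,-.59,1.47,1.29],[.5023,-.1544,.1778],[-.167,.499,.845,.097]),
([-.27,.51,.94,1.61,-.55,1.61,1.27],[.5156,-.183,.2516],[-.164,.499,.845,.099]),
([-.36,.38,1.11,1.68,-.35,1.29,1.31],[.5052,-.3273,.2827],[.007,.511,.86,0]),
(s['joint_positions'],s['ee_pos'],s['orientation'])]
AX='zyzyzyz'
def rots(q,sg,c1,c7):
    out=[];r=R.identity();k=0
    for i,ax in enumerate(AX):
        a=q[i]*sg[i]+(c1 if i==0 else c7 if i==6 else 0)
        r=r*R.from_euler(ax,a); out.append(r)
    return out
if __name__=='__main__':
  from scipy.optimize import least_squares
  best=[]
  for s4 in itertools.product([1,-1],repeat=7):
    if s4[1]<0: continue
    def f(x):return np.concatenate([(rots(q,s4,*x)[-1].inv()*R.from_quat([o[1],o[2],o[3],o[0]])).as_rotvec() for q,p,o in D])
    for x0 in itertools.product([0,1.57,3.14,-1.57],repeat=2):
      r=least_squares(f,x0); best.append((r.cost,s4,r.x))
  best.sort(key=lambda b:b[0]); 
  for b in best[:4]: print(b)
  _,sg,x=best[0]
  A=[];B=[]
  for q,p,o in D:
    r=[m.as_matrix() for m in rots(q,sg,*x)]
    A.append(np.hstack([np.array([[0],[0],[1]]),r[0][:,[0,1]],r[2],r[4],r[6]])) ;B.append(p)
  A=np.vstack(A);B=np.concatenate(B)
  Ar=np.vstack([A,1e-3*np.eye(A.shape[1])]);sol=np.linalg.lstsq(Ar,np.r_[B,np.zeros(A.shape[1])],rcond=None)[0]
  print('base z; shoulder xy; upper xyz; fore xyz; tool xyz',sol.round(3),'res',np.abs(A@sol-B).max())
  np.save('kin.npy',np.r_[sg,x,sol])
E
python3 kin.py
```

```text
(np.float64(2.9403669496018533e-05), (-1, 1, -1, 1, -1, 1, -1), array([1.51850828e-03, 1.57085101e+00]))
(np.float64(2.940366949601887e-05), (-1, 1, -1, 1, -1, 1, -1), array([ 1.51850852e-03, -4.71233430e+00]))
(np.float64(2.9403669496019424e-05), (-1, 1, -1, 1, -1, 1, -1), array([6.28470381, 1.57085101]))
(np.float64(2.940366949601991e-05), (-1, 1, -1, 1, -1, 1, -1), array([1.51850847e-03, 1.57085101e+00]))
base z; shoulder xy; upper xyz; fore xyz; tool xyz [ 0.295  0.014 -0.02   0.001 -0.019  0.489 -0.01  -0.001  0.498 -0.003
 -0.011  0.352] res 0.0017006640375695214
```

```bash
cat > ik.py <<'E'
from h import *
from scipy.optimize import least_squares
K=np.load('kin.npy');SG=K[:7];C1,C7=K[7:9];S=K[9:]
LO=np.array([-2.61,-.41,-1.48,0,-1.57,.05,-2.85]);HI=np.array([2.61,2.15,1.57,2.5,4.71,1.97,2.85])
a=SG
def rz(t):c,s=np.cos(t),np.sin(t);return np.array([[c,-s,0],[s,c,0],[0,0,1]])
def ry(t):c,s=np.cos(t),np.sin(t);return np.array([[c,0,s],[0,1,0],[-s,0,c]])
def fk(q):
    t=q*SG; r0=rz(t[0]+C1);r2=r0@ry(t[1])@rz(t[2]);r4=r2@ry(t[3])@rz(t[4]);r6=r4@ry(t[5])@rz(t[6]+C7)
    sh=np.array([0,0,S[0]])+r0[:,:2]@S[1:3];el=sh+r2@S[3:6];wr=el+r4@S[6:9];return sh,el,wr,wr+r6@S[9:12],r6
# obstacles: cylinders (x,y,r,h), boxes
CY=[(.383,-.205,.013,.091),(.497,-.3275,.037,.15),(.42,-.385,.05,.15),(.579,-.219,.033,.085),(.483,.25,.033,.085)]
JAR=(.4475,.0645,.052,.07)
BX=[(.515,.83,-.16,.22,.088),(.35,.95,.32,.6,.62),(.3,1.5,-.9,.6,.0),(.32,.41,-.04,.03,.014)]
def clear(p,jar=True):
    d=9.
    for x,y,r,h in CY+([JAR] if jar else []):
        e=np.hypot(p[0]-x,p[1]-y)-r;f=p[2]-h
        d=min(d,np.hypot(max(e,0),max(f,0)) if max(e,f)>0 else max(e,f))
    for b in BX:
        e=max(b[0]-p[0],p[0]-b[1],0);g=max(b[2]-p[1],p[1]-b[3],0);f=p[2]-b[4]
        d=min(d,np.sqrt(e*e+g*g+max(f,0)**2) if (f>0 or e>0 or g>0) else f)
    return d
def margins(q,jar=True):
    sh,el,wr,tc,r=fk(q);z=r[:,2];o=[]
    for k,rad in ((.075,.045),(.12,.048),(.17,.05),(.22,.05),(.28,.06),(.352,.065)): o.append(clear(tc-k*z,jar)-rad)
    o.append(clear(tc+r@np.array([.08,0,-.167]),jar)-.03)
    for k in (.25,.5,.75,1): o.append(clear(wr+(el-wr)*k,jar)-.07)
    return np.array(o)
def pen(q,jar=True): return np.r_[np.minimum(margins(q,jar)-.012,0)*5, np.minimum(q-LO-.12,0)*2,np.minimum(HI-.12-q,0)*2]
def tcp_ik(p,Q,q0,reg=.02,jar=True):
    Qm=Q.as_matrix()
    def f(q):
        *_,tc,r=fk(q);return np.r_[(tc-p)*20,(np.cross(r.T,Qm.T).sum(0))*4,(3-np.trace(r.T@Qm)),pen(q,jar),reg*(q-q0)]
    s=least_squares(f,np.clip(q0,LO+.01,HI-.01),bounds=(LO,HI),max_nfev=60);*_,tc,r=fk(s.x)
    return s.x,np.linalg.norm(tc-p),R.from_matrix(r.T@Qm).magnitude(),margins(s.x,jar).min()
E
cat > search.py <<'E'
from ik import *
q0=np.array(observe()['joint_positions']);T=np.array([.4737,-.1045]);G=np.r_[T,.060]
rng=np.random.default_rng(0);res=[]
for al in (10,25,40):
  for ph in range(-180,180,30):
    A,P=np.radians([al,ph]);z=np.array([np.cos(A)*np.cos(P),np.cos(A)*np.sin(P),-np.sin(A)]);h=np.array([-np.sin(P),np.cos(P),0])
    for sgn in (1,-1):
      Q=frame(z,sgn*h);p=G+.019*z
      b=min((tcp_ik(p,Q,s) for s in [q0,q0+rng.normal(0,.7,7)]),key=lambda r:r[1]*10+r[2]+max(0,.0-r[3])*10)
      if b[1]<.004 and b[2]<.03 and b[3]>-.005: res.append((al,ph,sgn,b));print(al,ph,sgn,b[0].round(2),round(b[3],3),flush=True)
M=np.array([.4475,.0645,.112])
for al,ph,sgn,b in res:
  *_,tc,r=fk(b[0]);u=r.T@np.array([0,0,1]);m=r.T@(np.r_[T,.088]-tc);best=None
  for s0 in [b[0]]+[b[0]+rng.normal(0,.8,7) for _ in range(3)]:
    def f(q):
      *_,t2,r2=fk(q);w=r2@u
      return np.r_[(t2+r2@m-M)*20,max(0,w[2]+.64)*5,pen(q),.02*(q-b[0])]
    s=least_squares(f,np.clip(s0,LO+.01,HI-.01),bounds=(LO,HI),max_nfev=80);*_,t2,r2=fk(s.x)
    e=np.linalg.norm(t2+r2@m-M);w=(r2@u)[2];mg=margins(s.x).min();c=(e>.004)+(w>-.6)+(mg<0)*1+.05*np.abs(s.x-b[0]).sum()
    if best is None or c<best[0]: best=(c,e,w,mg,s.x,r2[:,2],r2@u)
  print(al,ph,sgn,round(best[0],2),np.round(best[1:4],3),best[4].round(2),'z',best[5].round(2),'u',best[6].round(2))
E
timeout 500 python3 search.py
```

```text
40 -90 1 [-1.08  0.78  0.87  2.14  0.37  0.76 -0.6 ] -0.005
40 -60 1 [-0.08  0.44 -0.37  2.39  1.46  1.03 -1.15] -0.003
40 60 -1 [ 0.02  0.69  0.75  2.17 -1.38  1.38  1.19] 0.012
40 90 -1 [ 0.03  0.8   0.68  1.9  -1.06  1.55  1.31] -0.002
40 -90 1 0.2 [ 0.    -0.64   0.011] [-1.52  1.03  0.5   2.38  1.15  1.16  0.9 ] z [ 0.7  -0.71  0.06] u [-0.09  0.76 -0.64]
40 -60 1 0.21 [ 0.    -0.64   0.011] [-0.92  0.9  -0.08  2.38  1.4   1.67  0.77] z [ 0.72 -0.69  0.06] u [-0.12  0.76 -0.64]
40 60 -1 0.18 [ 0.    -0.64   0.012] [ 0.05  0.88  0.44  2.14 -1.34  1.85 -1.22] z [ 0.07  0.99 -0.09] u [ 0.27 -0.72 -0.64]
40 90 -1 0.18 [ 0.    -0.64   0.012] [ 0.05  0.88  0.44  2.14 -1.34  1.85 -1.23] z [ 0.07  0.99 -0.09] u [ 0.26 -0.72 -0.64]
```

```bash
sed -e 's/for al in (10,25,40)/for al in (15,22,30)/' -e 's/range(-180,180,30)/list(range(-110,-30,13))+list(range(20,125,13))/' -e 's/,\.060\]/,.068]/' -e 's/\[q0,q0+rng.normal(0,.7,7)\]/[q0,np.array([.02,.69,.75,2.17,-1.38,1.38,1.19]),np.array([-.5,.6,.3,2.3,1.,.9,-.9])]/' -e 's/for sgn in (1,-1)/for sgn in ((1,) if ph<0 else (-1,))/' -e 's/b\[3\]>-.005/b[3]>-.03/' search.py > s2.py; timeout 550 python3 s2.py
```

```text
15 -58 1 [-0.76  0.77  0.18  2.39  1.5   1.18 -1.57] -0.012
15 -45 1 [ 0.14  0.95 -0.68  2.47  2.01  1.86 -1.47] -0.014
15 33 -1 [ 1.62  0.97 -0.84  2.35 -1.45  0.65  1.48] -0.017
15 46 -1 [ 0.92  0.75 -0.13  2.23 -1.45  1.24  1.39] -0.03
15 59 -1 [ 0.39  0.88  0.45  2.09 -1.45  1.67  1.4 ] -0.026
15 111 -1 [ 0.42  1.    0.15  1.53 -0.74  1.85  1.26] -0.027
22 -58 1 [-0.08  0.72 -0.5   2.38  1.65  1.5  -1.44] -0.012
22 -45 1 [ 0.39  0.98 -0.92  2.48  2.07  1.86 -1.28] 0.005
22 33 -1 [ 1.63  0.88 -0.91  2.37 -1.45  0.53  1.38] -0.007
22 46 -1 [ 0.84  0.65 -0.08  2.26 -1.45  1.15  1.31] -0.014
22 59 -1 [ 0.33  0.79  0.5   2.13 -1.43  1.57  1.34] -0.011
22 111 -1 [ 0.22  0.97  0.41  1.59 -0.83  1.85  1.37] -0.026
30 -97 1 [-0.94  0.81  0.67  2.03  0.53  1.02 -0.85] -0.024
30 -84 1 [-1.09  0.8   0.76  2.17  0.65  0.83 -0.86] -0.024
30 -71 1 [-1.52  1.35  1.24  2.31 -0.48  0.45  0.2 ] -0.025
30 -58 1 [ 0.24  0.71 -0.8   2.38  1.68  1.51 -1.29] -0.012
30 -45 1 [ 0.66  1.08 -1.18  2.48  2.1   1.85 -1.04] 0.021
30 33 -1 [ 1.57  0.73 -0.93  2.38 -1.45  0.47  1.23] 0.003
30 46 -1 [ 0.67  0.55 
[... 2818 characters left out ...]
0.42  2.26 -1.45  1.75 -1.03] z [ 0.25  0.96 -0.14] u [ 0.32 -0.7  -0.64]
30 72 -1 0.16 [ 0.    -0.64   0.012] [ 0.17  0.81  0.34  2.27 -1.45  1.69 -1.03] z [ 0.27  0.95 -0.13] u [ 0.31 -0.7  -0.64]
30 85 -1 0.17 [ 0.    -0.64   0.012] [ 0.02  0.89  0.49  2.14 -1.35  1.85 -1.04] z [ 0.09  0.99 -0.13] u [ 0.44 -0.63 -0.64]
30 98 -1 0.17 [ 0.    -0.64   0.012] [ 0.02  0.89  0.5   2.14 -1.36  1.85 -1.04] z [ 0.09  0.99 -0.13] u [ 0.43 -0.63 -0.64]
30 111 -1 0.18 [ 0.    -0.64   0.012] [ 0.04  0.88  0.48  2.14 -1.34  1.83 -1.04] z [ 0.09  0.99 -0.13] u [ 0.44 -0.63 -0.64]
30 124 -1 0.19 [ 0.    -0.64   0.012] [ 0.02  0.89  0.49  2.14 -1.36  1.85 -1.03] z [ 0.09  0.99 -0.13] u [ 0.44 -0.63 -0.64]
```

```bash
cat > s3.py <<'E'
from ik import *
G=np.array([.4737,-.1045,.068]);q0=np.array([.15,.76,.67,2.16,-1.44,1.53,1.28])
for al in (28,32,36):
  for ph in (55,62,69,76):
    A,P=np.radians([al,ph]);z=np.array([np.cos(A)*np.cos(P),np.cos(A)*np.sin(P),-np.sin(A)]);h=np.array([-np.sin(P),np.cos(P),0])
    Q=frame(z,-h);b=tcp_ik(G+.019*z,Q,q0,.01);print(al,ph,b[0].round(2),np.round(b[1:],3),margins(b[0]).round(3))
E
python3 s3.py
```

```text
28 55 [ 0.28  0.7   0.52  2.19 -1.45  1.44  1.28] [ 0.002  0.001 -0.004] [ 0.024 -0.004 -0.     0.03   0.022  0.039  0.093  0.141  0.26   0.382
  0.381]
28 62 [ 0.17  0.79  0.65  2.12 -1.41  1.57  1.3 ] [0.002 0.002 0.001] [0.02  0.001 0.003 0.029 0.002 0.02  0.095 0.124 0.243 0.364 0.347]
28 69 [ 0.17  0.82  0.64  2.04 -1.32  1.61  1.31] [ 0.002  0.003 -0.012] [ 0.015  0.007  0.011  0.018 -0.012  0.012  0.096  0.116  0.233  0.354
  0.347]
28 76 [ 0.16  0.84  0.64  1.97 -1.25  1.65  1.32] [ 0.002  0.004 -0.016] [ 0.01   0.015  0.022  0.    -0.016  0.012  0.091  0.112  0.226  0.344
  0.346]
32 55 [ 0.18  0.69  0.61  2.2  -1.45  1.42  1.25] [0.001 0.001 0.002] [0.024 0.002 0.008 0.038 0.033 0.052 0.101 0.158 0.278 0.4   0.349]
32 62 [ 0.13  0.75  0.69  2.13 -1.39  1.52  1.27] [0.    0.    0.005] [0.019 0.005 0.011 0.036 0.015 0.036 0.102 0.143 0.262 0.384 0.329]
32 69 [ 0.13  0.78  0.68  2.06 -1.31  1.56  1.28] [0.001 0.001 0.004] [0.014 0.011 0.018 0.024 0.004 0.03  0.104 0.135 0.253 0.373 0.33 ]
32 76 [ 0.12  0.81  0.67  1.99 -1.23  1.6   1.3 ] [ 0.001  0.002 -0.   ] [ 0.009  0.019  0.026  0.006 -0.     0.031  0.1    0.13   0.245  0.362
  0.329]
36 55 [ 0.07  0.68  0.72  2.21 -1.45  1.4   1.21] [0.    0.    0.008] [0.023 0.008 0.016 0.047 0.045 0.067 0.109 0.175 0.295 0.377 0.315]
36 62 [ 0.07  0.72  0.72  2.14 -1.37  1.46  1.23] [0.    0.    0.011] [0.019 0.011 0.019 0.046 0.03  0.054 0.11  0.163 0.283 0.38  0.312]
36 69 [ 0.07  0.75  0.71  2.07 -1.29  1.5   1.25] [0.    0.    0.014] [0.014 0.016 0.025 0.03  0.02  0.049 0.112 0.154 0.272 0.384 0.312]
36 76 [ 0.07  0.78  0.7   2.01 -1.22  1.55  1.27] [0.    0.    0.009] [0.009 0.023 0.03  0.015 0.016 0.049 0.11  0.148 0.264 0.381 0.312]
```

```bash
cat > g.py <<'E'
from ik import *
def gframe(al,ph):
    A,P=np.radians([al,ph]);z=np.array([np.cos(A)*np.cos(P),np.cos(A)*np.sin(P),-np.sin(A)]);h=np.array([-np.sin(P),np.cos(P),0])
    return z,frame(z,-h)
def check(way,n=6,jar=True,q=None):
    s=observe();q=np.array(s['joint_positions']) if q is None else q;p=fk(q)[3];r=R.from_matrix(fk(q)[4])
    for P,Q in way:
        rv=(r.inv()*Q).as_rotvec();P=np.array(P)
        o=[]
        for i in range(1,n+1):
            q,e,a,m=tcp_ik(p+(P-p)*i/n,r*R.from_rotvec(rv*i/n),q,.03,jar);o.append((round(e,3),round(a,2),round(m,3)))
        print(q.round(2),o); p,r=P,Q
    return q
E
python3 - <<'E'
from g import *
G=np.array([.4737,-.1045,.068]);z,Q=gframe(35,66)
way=[(G-.12*z+[0,0,.08],Q),(G-.1*z,Q),(G+.019*z,Q)]
check(way);plan(way)
E
```

```text
[ 0.14  0.55  0.93  1.96 -1.07  1.74  1.08] [(np.float64(0.0), 0.0, np.float64(0.15)), (np.float64(0.0), 0.0, np.float64(0.136)), (np.float64(0.0), 0.0, np.float64(0.121)), (np.float64(0.0), 0.0, np.float64(0.106)), (np.float64(0.0), 0.0, np.float64(0.096)), (np.float64(0.0), 0.0, np.float64(0.091))]
[ 0.18  0.7   0.84  2.01 -1.17  1.66  1.22] [(np.float64(0.0), 0.0, np.float64(0.08)), (np.float64(0.0), 0.0, np.float64(0.069)), (np.float64(0.0), 0.0, np.float64(0.06)), (np.float64(0.0), 0.0, np.float64(0.05)), (np.float64(0.0), 0.0, np.float64(0.04)), (np.float64(0.0), 0.0, np.float64(0.031))]
[ 0.07  0.76  0.73  2.1  -1.34  1.52  1.25] [(np.float64(0.0), 0.0, np.float64(0.027)), (np.float64(0.0), 0.0, np.float64(0.019)), (np.float64(0.0), 0.0, np.float64(0.015)), (np.float64(0.0), 0.0, np.float64(0.016)), (np.float64(0.0), 0.0, np.float64(0.012)), (np.float64(0.0), 0.0, np.float64(0.012))]
[0.076, 0.0, 0.031] [-0.214, 0.449, 0.426] rows 5.0
[0.047, -0.037, 0.056] [-0.214, 0.449, 0.426] rows 5.0
--
[-0.066, 0.0, 0.066] [0.0, 0.0, 0.0] rows 2.0
--
[0.0, 0.0, 0.119] [0.0, 0.0, 0.0] rows 3.0
--
```

```bash
set -e
python3 -m crank '[[0.0854,[0.076,0,0.031],[-0.214,0.449,0.426]],[0.0854,[0.076,0,0.031],[-0.214,0.449,0.426]],[0.0854,[0.076,0,0.031],[-0.214,0.449,0.426]],[0.0854,[0.076,0,0.031],[-0.214,0.449,0.426]],[0.0854,[0.076,0,0.031],[-0.214,0.449,0.426]]]'
python3 -m crank '[[0.0854,[0.047,-0.037,0.056],[-0.214,0.449,0.426]],[0.0854,[0.047,-0.037,0.056],[-0.214,0.449,0.426]],[0.0854,[0.047,-0.037,0.056],[-0.214,0.449,0.426]],[0.0854,[0.047,-0.037,0.056],[-0.214,0.449,0.426]],[0.0854,[0.047,-0.037,0.056],[-0.214,0.449,0.426]]]'
python3 - <<'E'
from g import *
s=observe();print(np.array(s['joint_positions']).round(2),margins(np.array(s['joint_positions'])).min())
G=np.array([.4737,-.1045,.068]);z,Q=gframe(35,66)
plan([(G-.12*z+[0,0,.08],Q),(G-.1*z,Q),(G+.019*z,Q)])
E
```

```text
clock: 7.35
ee_pos: [0.4648, -0.2595, 0.2431]
orientation: [-0.135, 0.665, 0.705, 0.203]
wrist_force: [-0.0, -0.7, 0.1]
finger_gap: 0.998
grasp_force: 0.0
clock: 7.85
ee_pos: [0.4284, -0.1921, 0.2108]
orientation: [-0.257, 0.747, 0.477, 0.385]
wrist_force: [0.1, 0.3, 0.4]
finger_gap: 0.997
grasp_force: 0.0
[ 0.13  0.56  0.95  1.98 -1.07  1.75  1.09] 0.09185921783661292
[0.005, 0.006, -0.003] [-0.005, -0.002, -0.017] rows 1.0
--
[-0.066, 0.0, 0.066] [0.0, 0.0, 0.0] rows 2.0
--
[0.0, 0.0, 0.119] [0.0, 0.0, 0.0] rows 3.0
--
```

```bash
set -e
python3 -m crank '[[0.0854,[-0.03,0.006,0.03],[-0.005,0,-0.017]],[0.0854,[-0.061,0.006,0.063],[-0.005,0,-0.017]],[0.0854,[-0.061,0.006,0.063],[-0.005,0,-0.017]],[0.0854,[-0.061,0.006,0.063],[-0.005,0,-0.017]]]'
cat >> g.py <<'E'
def wcloud():
    m=camera_model('wrist');s=observe();im,d=camera('wrist')
    v,u=np.mgrid[0:400,0:640];x=(u-m['cx'])/m['fx'];y=(v-m['cy'])/m['fy'];r=np.hypot(x,y)+1e-9
    k=np.tan(np.minimum(r,1.5))/r;P=np.stack([x*k*d,y*k*d,d],-1);T=np.array(m['tool_from_camera']);P=P@T[:3,:3].T+T[:3,3]
    return im,d,rot(s).apply(P.reshape(-1,3)).reshape(P.shape)+s['ee_pos']
E
python3 - <<'E'
from g import *
im,d,W=wcloud();save('w5',im)
p=W[d>0];m=(np.hypot(p[:,0]-.4737,p[:,1]+.1045)<.042)&(p[:,2]>.02)&(p[:,2]<.075);q=p[m]
f=least_squares(lambda x:np.hypot(q[:,0]-x[0],q[:,1]-x[1])-.030,(.4737,-.1045),loss='soft_l1',f_scale=.003);print(len(q),f.x)
m=(np.hypot(p[:,0]-.4737,p[:,1]+.1045)<.042)&(p[:,2]>.08)&(p[:,2]<.095);q=p[m]
f=least_squares(lambda x:np.hypot(q[:,0]-x[0],q[:,1]-x[1])-.032,(.4737,-.1045),loss='soft_l1',f_scale=.003);print(len(q),f.x,np.median(abs(f.fun)))
z,Q=gframe(35,66);G=np.array([.4737,-.1045,.068]);plan([(G+.019*z,Q)])
E
```

```text
clock: 8.25
ee_pos: [0.4417, -0.178, 0.1267]
orientation: [-0.252, 0.741, 0.487, 0.388]
wrist_force: [0.3, -0.8, 0.2]
finger_gap: 0.998
grasp_force: 0.0
3652 [ 0.47333146 -0.10632256]
1362 [ 0.47360644 -0.10630919] 0.0016316803785564344
[-0.002, -0.001, 0.12] [-0.002, 0.0, 0.009] rows 3.0
--
```

View pics/w5.png

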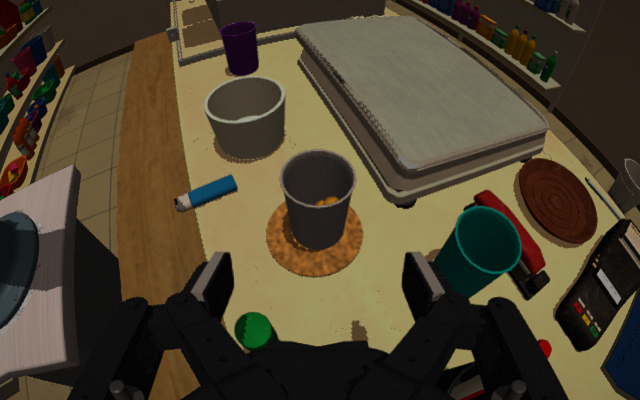

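The tumbler (317,190) is centred between the fingers with the toffees inside, and the way in is clear.

```bash
set -e
python3 -m crank '[[0.0854,[-0.001,-0.001,0.04],[0,0,0.009]],[0.0854,[-0.002,-0.001,0.08],[0,0,0.009]],[0.0854,[-0.002,-0.001,0.118],[0,0,0.009]],[0.0854,[-0.002,-0.001,0.118],[0,0,0.009]]]' 60
python3 -m crank '[[0.04,[0,0,0],[0,0,0]],[0.04,[0,0,0],[0,0,0]],[0.04,[0,0,0],[0,0,0]],[0.04,[0,0,0],[0,0,0]]]' 60
python3 - <<'E'
from g import *
s=observe();q=np.array(s['joint_positions']);print(q.round(2),s['grasp_force'],s['finger_gap'],s['wrist_force'])
*_,tc,r=fk(q);p=np.array(s['ee_pos']);r=rot(s).as_matrix();G=np.array([.4737,-.1055,.068])
T=G.copy();u=r.T@np.array([0,0,1]);m=r.T@(np.array([.4737,-.1055,.088])-p);np.save('grasp.npy',np.r_[u,m,p,s['orientation'],q])
print(u,m)
M=np.array([.4475,.0665,.114])
for s0 in [q,q+[0,.1,-.2,.1,0,.2,-2.2]]:
  def f(x):
    *_,t2,r2=fk(x);w=r2@u
    return np.r_[(t2+r2@m-M)*20,(w[2]+.70)*5,pen(x),.02*(x-q)]
  o=least_squares(f,np.clip(s0,LO+.01,HI-.01),bounds=(LO,HI));*_,t2,r2=fk(o.x)
  print(o.x.round(2),(t2+r2@m-M).round(3),(r2@u).round(2),r2[:,2].round(2),margins(o.x).round(3),t2)
np.save('pour.npy',o.x)
E
```

```text
clock: 8.7
ee_pos: [0.4805, -0.0859, 0.0579]
orientation: [-0.255, 0.741, 0.485, 0.387]
wrist_force: [-0.9, -0.8, 0.4]
finger_gap: 1.002
grasp_force: 0.0
clock: 9.1
ee_pos: [0.4804, -0.093, 0.0597]
orientation: [-0.251, 0.744, 0.483, 0.389]
wrist_force: [-0.9, -1.7, 7.2]
finger_gap: 0.705
grasp_force: 63.1
[ 0.05  0.76  0.75  2.1  -1.35  1.53  1.26] 63.09481142205186 0.7052400860525107 [-0.88349003 -1.68041311  7.24491994]
[ 0.82027827  0.00209282 -0.57196083] [ 0.01517692 -0.00094377 -0.027792  ]
[-0.    0.88  0.53  2.23 -1.45  1.85 -1.31] [-0.  0.  0.] [ 0.11 -0.71 -0.7 ] [ 0.2   0.97 -0.13] [0.019 0.031 0.064 0.049 0.012 0.018 0.041 0.115 0.233 0.338 0.286] [0.44798738 0.0964127  0.12446339]
[-0.    0.88  0.53  2.23 -1.45  1.85 -1.31] [-0.  0.  0.] [ 0.11 -0.71 -0.7 ] [ 0.2   0.97 -0.13] [0.019 0.031 0.064 0.049 0.012 0.018 0.041 0.115 0.233 0.338 0.286] [0.44798738 0.0964127  0.12446339]
```

```bash
cat > pour.py <<'E'
from g import *
g=np.load('grasp.npy');u=g[:3];m=g[3:6];Q0=R.from_quat([g[10],g[11],g[12],g[9]]) if False else R.from_quat([g[10],g[11],g[12],g[9]])
Q1=R.from_matrix(fk(np.load('pour.npy'))[4]);M1=np.array([.4475,.0665,.114])
rv=(Q0.inv()*Q1).as_rotvec()
def at(M,Q): return (np.array(M)-Q.apply(m),Q)
def qf(f): return Q0*R.from_rotvec(rv*f)
LIFT=[at([.4737,-.1055,.20],Q0),at([.4475,.0665,.20],Q0)]
ROLL=[at(M1+[0,0,z],qf(f)) for f,z in ((.2,.072),(.4,.045),(.6,.02),(.8,.005),(1,0))]
E
python3 - <<'E'
from pour import *
print('rv',rv,np.degrees(np.linalg.norm(rv)))
for f in np.arange(0,1.01,.2): print(f.round(1),qf(f).apply(u).round(2),np.degrees(np.arccos(qf(f).apply(u)[2])).round())
check(LIFT+ROLL,4);plan(LIFT+ROLL)
E
```

```text
rv [ 0.70120288 -0.17143011  2.66216164] 158.03852762289546
0.0 [-0. -0.  1.] 0.0
0.2 [ 0.44 -0.22  0.87] 30.0
0.4 [ 0.72 -0.46  0.52] 59.0
0.6 [ 0.76 -0.65  0.04] 87.0
0.8 [ 0.53 -0.74 -0.41] 114.0
1.0 [ 0.11 -0.71 -0.7 ] 134.0
[-0.04  0.54  0.88  2.09 -1.21  1.58  1.05] [(np.float64(0.0), 0.0, np.float64(0.029)), (np.float64(0.0), 0.0, np.float64(0.047)), (np.float64(0.0), 0.0, np.float64(0.07)), (np.float64(0.0), 0.0, np.float64(0.095))]
[-0.4   0.25  0.87  2.36 -1.3   1.25  0.93] [(np.float64(0.0), 0.0, np.float64(0.098)), (np.float64(0.0), 0.0, np.float64(0.101)), (np.float64(0.0), 0.0, np.float64(0.103)), (np.float64(0.0), 0.0, np.float64(0.1))]
[-0.37  0.41  0.86  2.29 -1.27  1.42  0.43] [(np.float64(0.0), 0.0, np.float64(0.097)), (np.float64(0.0), 0.0, np.float64(0.094)), (np.float64(0.0), 0.0, np.float64(0.091)), (np.float64(0.0), 0.0, np.float64(0.087))]
[-0.28  0.61  0.81  2.23 -1.29  1.6   0.02] [(np.float64(0.0), 0.0, np.float64(0.081)), (np.float64(0.0), 0.0, np.float64(0.075)), (np.float64(0.0), 0.0, np.float64(0.068)), (np.float64(0.0), 0.0, np.float64(0.062))]
[-0.21
[... 325 characters left out ...]
loat64(0.024)), (np.float64(0.0), 0.0, np.float64(0.014)), (np.float64(0.0), 0.0, np.float64(0.011))]
[-0.    0.88  0.53  2.23 -1.45  1.85 -1.31] [(np.float64(0.0), 0.0, np.float64(0.015)), (np.float64(0.0), 0.0, np.float64(0.021)), (np.float64(0.0), 0.0, np.float64(0.017)), (np.float64(0.0), 0.0, np.float64(0.012))]
[0.092, 0.0, -0.064] [0.0, 0.0, 0.0] rows 3.0
--
[0.084, -0.094, 0.12] [0.0, 0.0, 0.0] rows 4.0
--
[-0.01, -0.012, 0.007] [0.14, -0.034, 0.532] rows 4.0
--
[-0.016, 0.001, 0.014] [0.14, -0.034, 0.532] rows 4.0
--
[-0.006, 0.009, 0.011] [0.14, -0.034, 0.532] rows 4.0
--
[0.005, 0.002, 0.004] [0.14, -0.034, 0.532] rows 4.0
--
[0.005, -0.008, -0.0] [0.14, -0.034, 0.532] rows 4.0
--
```

```bash
set -e
python3 -m crank '[[0.04,[0.016,0,-0.011],[0,0,0]],[0.04,[0.04,0,-0.028],[0,0,0]],[0.04,[0.07,0,-0.049],[0,0,0]],[0.04,[0.092,0,-0.064],[0,0,0]],[0.04,[0.092,0,-0.064],[0,0,0]]]'
python3 -m crank '[[0.04,[0.012,-0.014,0.018],[0,0,0]],[0.04,[0.032,-0.036,0.046],[0,0,0]],[0.04,[0.054,-0.06,0.077],[0,0,0]],[0.04,[0.074,-0.082,0.105],[0,0,0]],[0.04,[0.084,-0.094,0.12],[0,0,0]]]'
python3 - <<'E'
from pour import *
s=observe();print(np.array(s['joint_positions']).round(2),s['grasp_force'],s['finger_gap'])
a,_=camera('side');c,_=camera('scene');save('s6',np.hstack([a[120:320,200:400],c[100:300,200:400]]),2)
plan(LIFT[1:]+ROLL)
E
```

```text
clock: 9.6
ee_pos: [0.4814, -0.094, 0.1725]
orientation: [-0.248, 0.744, 0.483, 0.389]
wrist_force: [1.2, -0.2, -1.9]
finger_gap: 0.704
grasp_force: 64.9
clock: 10.1
ee_pos: [0.4504, 0.0843, 0.1677]
orientation: [-0.254, 0.744, 0.483, 0.385]
wrist_force: [0.1, 0.0, -2.0]
finger_gap: 0.703
grasp_force: 65.0
[-0.41  0.25  0.85  2.38 -1.31  1.23  0.93] 65.0071371125523 0.7026874663146209
[0.001, 0.006, -0.005] [-0.011, 0.002, -0.003] rows 1.0
--
[-0.01, -0.012, 0.007] [0.14, -0.034, 0.532] rows 4.0
--
[-0.016, 0.001, 0.014] [0.14, -0.034, 0.532] rows 4.0
--
[-0.006, 0.009, 0.011] [0.14, -0.034, 0.532] rows 4.0
--
[0.005, 0.002, 0.004] [0.14, -0.034, 0.532] rows 4.0
--
[0.005, -0.008, -0.0] [0.14, -0.034, 0.532] rows 4.0
--
```

View pics/s6.png

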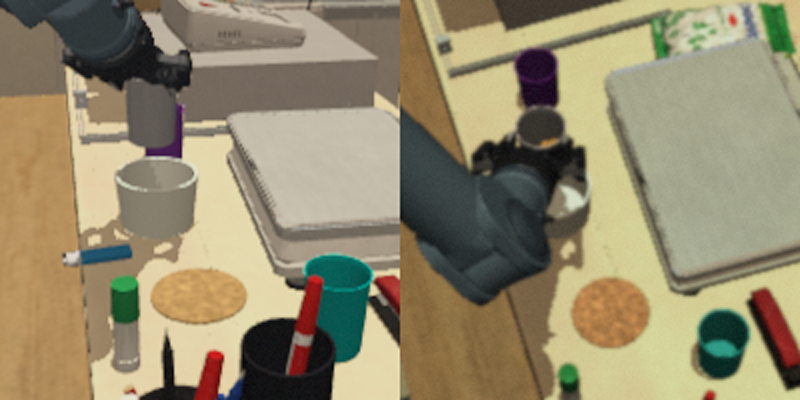

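The tumbler is upright above the jar (150,110 over 157,195 in the crop), so I start tipping.

```bash
set -e
python3 -m crank '[[0.04,[-0.001,-0.001,0],[0.03,-0.007,0.106]],[0.04,[-0.003,-0.004,0.002],[0.06,-0.014,0.212]],[0.04,[-0.006,-0.006,0.003],[0.09,-0.021,0.32]],[0.04,[-0.008,-0.008,0.004],[0.115,-0.028,0.43]],[0.04,[-0.01,-0.01,0.005],[0.14,-0.034,0.532]]]' 60
python3 -m crank '[[0.04,[-0.003,0,0.003],[0.028,-0.007,0.106]],[0.04,[-0.006,0,0.006],[0.056,-0.014,0.212]],[0.04,[-0.01,0.001,0.009],[0.084,-0.02,0.32]],[0.04,[-0.013,0.001,0.012],[0.112,-0.027,0.43]],[0.04,[-0.016,0.001,0.014],[0.14,-0.034,0.532]]]'
python3 - <<'E'
from pour import *
s=observe();print(np.array(s['joint_positions']).round(2),'M',np.array(s['ee_pos'])+rot(s).apply(m),rot(s).apply(u))
plan(ROLL[2:])
E
```

```text
clock: 10.7
ee_pos: [0.444, 0.0817, 0.1569]
orientation: [-0.387, 0.834, 0.298, 0.259]
wrist_force: [-0.1, 0.8, -1.9]
finger_gap: 0.704
grasp_force: 65.2
clock: 11.2
ee_pos: [0.4367, 0.0877, 0.1375]
orientation: [-0.493, 0.858, 0.092, 0.113]
wrist_force: [0.8, -0.1, -2.7]
finger_gap: 0.697
grasp_force: 65.1
[-0.31  0.58  0.81  2.23 -1.29  1.59 -0.02] M [0.4481468  0.06485732 0.156142  ] [ 0.72766947 -0.45762305  0.51095821]
[-0.005, 0.006, 0.011] [0.144, -0.032, 0.525] rows 4.0
--
[0.005, 0.002, 0.004] [0.14, -0.034, 0.532] rows 4.0
--
[0.005, -0.008, -0.0] [0.14, -0.034, 0.532] rows 4.0
--
```

```bash
set -e
python3 -m crank '[[0.04,[-0.001,0.001,0.002],[0.028,-0.007,0.106]],[0.04,[-0.002,0.003,0.005],[0.056,-0.014,0.212]],[0.04,[-0.003,0.004,0.007],[0.084,-0.02,0.32]],[0.04,[-0.004,0.005,0.009],[0.112,-0.027,0.43]],[0.04,[-0.005,0.006,0.011],[0.144,-0.032,0.525]]]'
python3 -m crank '[[0.04,[0.001,0.001,0.001],[0.028,-0.007,0.106]],[0.04,[0.002,0.001,0.002],[0.056,-0.014,0.212]],[0.04,[0.003,0.002,0.003],[0.084,-0.02,0.32]],[0.04,[0.004,0.002,0.003],[0.112,-0.027,0.43]],[0.04,[0.005,0.002,0.004],[0.14,-0.034,0.532]]]'
python3 -m crank '[[0.04,[0.001,-0.002,0],[0.028,-0.007,0.106]],[0.04,[0.002,-0.003,0],[0.056,-0.014,0.212]],[0.04,[0.003,-0.005,0],[0.084,-0.02,0.32]],[0.04,[0.004,-0.006,0],[0.112,-0.027,0.43]],[0.04,[0.005,-0.008,0],[0.14,-0.034,0.532]]]'
python3 -m crank '[[0.04,[0,0,0],[0,0,0]],[0.04,[0,0,0],[0,0,0]],[0.04,[0,0,0],[0,0,0]],[0.04,[0,0,0],[0,0,0]],[0.04,[0,0,0],[0,0,0]]]'
python3 - <<'E'
from pour import *
s=observe();print(np.array(s['joint_positions']).round(2),'M',np.array(s['ee_pos'])+rot(s).apply(m),rot(s).apply(u))
for c in ('side','scene'):
  im,_=camera(c);cv2.imwrite(f'pics/{c}7.png',im[...,::-1])
  for i in range(1): print(c,[(np.round(x['position'],3).tolist(),round(x['confidence'],2)) for x in boxes_of(c,'toffee0_mid')])
E
```

```text
clock: 11.7
ee_pos: [0.4349, 0.0941, 0.1256]
orientation: [-0.563, 0.817, -0.117, -0.039]
wrist_force: [0.3, -0.2, -2.2]
finger_gap: 0.703
grasp_force: 65.0
clock: 12.2
ee_pos: [0.4396, 0.0964, 0.1211]
orientation: [-0.59, 0.716, -0.321, -0.191]
wrist_force: [-0.5, 1.2, -2.3]
finger_gap: 0.701
grasp_force: 64.8
clock: 12.7
ee_pos: [0.4486, 0.0961, 0.1238]
orientation: [0.572, -0.56, 0.5, 0.329]
wrist_force: [-0.5, 0.1, -1.2]
finger_gap: 0.698
grasp_force: 64.9
clock: 13.2
ee_pos: [0.4478, 0.0983, 0.1256]
orientation: [0.573, -0.562, 0.497, 0.33]
wrist_force: [0.8, -0.4, -1.3]
finger_gap: 0.701
grasp_force: 64.9
[-0.09  0.89  0.61  2.2  -1.5   1.92 -1.35] M [0.44750037 0.06842729 0.11509745] [ 0.12016683 -0.70366114 -0.7003006 ]
side []
scene []
```

```bash
set -e
python3 -m crank '[[0.04,[0,0.008,0],[0,0,0.08]],[0.04,[0,-0.004,0],[0,0,-0.06]],[0.04,[0,0.008,0],[0,0,0.08]],[0.04,[0,-0.004,0],[0,0,-0.06]],[0.04,[0,0,0],[0,0,0]]]'
python3 -m crank '[[0.04,[-0.006,0,0],[0,0,0]],[0.04,[0.004,0,0],[0,0,0]],[0.04,[-0.006,0,0],[0,0,0]],[0.04,[0,0,0],[0,0,0]],[0.04,[0,0,0],[0,0,0]]]'
python3 - <<'E'
from pour import *
s=observe();print(s['wrist_force'])
plan([(p,Q) for p,Q in ROLL[-2::-1]]+[LIFT[1],LIFT[0]])
E
```

```text
clock: 13.9
ee_pos: [0.4491, 0.0981, 0.1262]
orientation: [0.574, -0.562, 0.496, 0.329]
wrist_force: [0.2, 0.3, -1.0]
finger_gap: 0.706
grasp_force: 64.9
clock: 14.4
ee_pos: [0.4478, 0.0983, 0.1252]
orientation: [0.573, -0.561, 0.498, 0.33]
wrist_force: [0.3, -0.5, -1.6]
finger_gap: 0.702
grasp_force: 64.8
[ 0.32508313 -0.49683918 -1.59496818]
[0.001, 0.009, -0.003] [-0.139, 0.038, -0.527] rows 4.0
--
[-0.005, 0.0, -0.004] [-0.14, 0.034, -0.532] rows 4.0
--
[-0.0, -0.012, -0.01] [-0.14, 0.034, -0.532] rows 4.0
--
[0.012, -0.011, -0.014] [-0.14, 0.034, -0.532] rows 4.0
--
[0.014, 0.004, -0.008] [-0.14, 0.034, -0.532] rows 4.0
--
[-0.084, 0.094, -0.12] [0.0, 0.0, 0.0] rows 4.0
--
```

```bash
set -e
python3 -m crank '[[0.04,[0,0.002,-0.001],[-0.028,0.007,-0.106]],[0.04,[0,0.004,-0.001],[-0.056,0.014,-0.212]],[0.04,[0,0.006,-0.002],[-0.084,0.02,-0.32]],[0.04,[0,0.008,-0.003],[-0.112,0.027,-0.43]],[0.04,[0.001,0.009,-0.003],[-0.139,0.038,-0.527]]]'
python3 -m crank '[[0.04,[-0.001,0,-0.001],[-0.028,0.007,-0.106]],[0.04,[-0.002,0,-0.002],[-0.056,0.014,-0.212]],[0.04,[-0.003,0,-0.002],[-0.084,0.02,-0.32]],[0.04,[-0.004,0,-0.003],[-0.112,0.027,-0.43]],[0.04,[-0.005,0,-0.004],[-0.14,0.034,-0.532]]]'
python3 -m crank '[[0.04,[0,-0.002,-0.002],[-0.028,0.007,-0.106]],[0.04,[0,-0.005,-0.004],[-0.056,0.014,-0.212]],[0.04,[0,-0.007,-0.006],[-0.084,0.02,-0.32]],[0.04,[0,-0.01,-0.008],[-0.112,0.027,-0.43]],[0.04,[0,-0.012,-0.01],[-0.14,0.034,-0.532]]]'
python3 -m crank '[[0.04,[0.002,-0.002,-0.003],[-0.028,0.007,-0.106]],[0.04,[0.005,-0.004,-0.006],[-0.056,0.014,-0.212]],[0.04,[0.007,-0.007,-0.008],[-0.084,0.02,-0.32]],[0.04,[0.01,-0.009,-0.011],[-0.112,0.027,-0.43]],[0.04,[0.012,-0.011,-0.014],[-0.14,0.034,-0.532]]]'
python3 -m crank '[[0.04,[0.003,0.001,-0.002],[-0.028,0.007,-0.106]],[0.04,[0.006,0.002,-0.003],[-0.056,0.014,-0.212]],[0.04,[0.008,0.002,-0.005],[-0.084,0.02,-0.32]],[0.04,[0.011,0.003,-0.006],[-0.112,0.027,-0.43]],[0.04,[0.014,0.004,-0.008],[-0.14,0.034,-0.532]]]'
python3 - <<'E'
from pour import *
s=observe();print(np.array(s['joint_positions']).round(2),s['wrist_force'],rot(s).apply(u).round(3))
a,_=camera('side');c,_=camera('scene');w,_=camera('wrist');save('s8',np.hstack([a[120:320,200:400],c[100:300,200:400],w[60:260,210:410]]),1.33)
plan(LIFT[::-1])
E
```

```text
clock: 14.9
ee_pos: [0.4388, 0.0965, 0.1219]
orientation: [-0.59, 0.716, -0.32, -0.191]
wrist_force: [0.9, 0.4, -0.3]
finger_gap: 0.704
grasp_force: 65.0
clock: 15.4
ee_pos: [0.4347, 0.0939, 0.1263]
orientation: [-0.563, 0.817, -0.116, -0.039]
wrist_force: [0.2, 0.7, -0.9]
finger_gap: 0.706
grasp_force: 65.0
clock: 15.9
ee_pos: [0.4368, 0.0888, 0.1411]
orientation: [-0.494, 0.856, 0.096, 0.116]
wrist_force: [0.4, -0.9, -1.7]
finger_gap: 0.706
grasp_force: 65.1
clock: 16.4
ee_pos: [0.4436, 0.0827, 0.1605]
orientation: [-0.387, 0.831, 0.301, 0.262]
wrist_force: [0.6, -0.4, -2.1]
finger_gap: 0.704
grasp_force: 65.2
clock: 16.9
ee_pos: [0.454, 0.0786, 0.1722]
orientation: [-0.251, 0.743, 0.484, 0.389]
wrist_force: [0.2, 0.1, -2.1]
finger_gap: 0.702
grasp_force: 65.2
[-0.28  0.22  0.71  2.37 -1.29  1.19  0.92] [ 0.24677365  0.09060111 -2.14318476] [-0.001 -0.001  1.   ]
[-0.0, 0.0, 0.001] [-0.003, -0.001, -0.005] rows 1.0
--
[-0.084, 0.094, -0.12] [0.0, 0.0, 0.0] rows 4.0
--
```

View pics/s8.png

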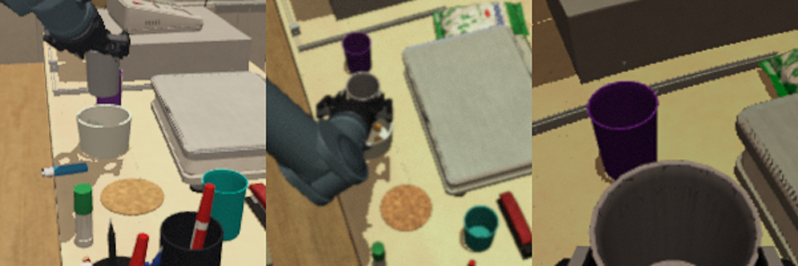

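```bash
set -e
python3 -m crank '[[0.04,[-0.014,0.016,-0.02],[0,0,0]],[0.04,[-0.035,0.039,-0.05],[0,0,0]],[0.04,[-0.056,0.063,-0.08],[0,0,0]],[0.04,[-0.075,0.084,-0.107],[0,0,0]],[0.04,[-0.084,0.094,-0.12],[0,0,0]]]'
python3 -m crank '[[0.04,[0,0,0],[0,0,0]],[0.04,[0,0,0],[0,0,0]]]'
python3 - <<'E'
from pour import *
F=[]
for i in range(6): c,d=camera('scene');F.append(observe()['wrist_force'])
print(np.mean(F,0).round(2),np.std(F,0).round(2))
print([(np.round(x['position'],3).tolist(),round(x['confidence'],2)) for x in boxes_of('scene','toffee0_mid')])
s=observe();Mo=np.array(s['ee_pos'])+rot(s).apply(m);print('mouth',Mo)
W=world('scene',d)
x,y=map(int,proj('scene',Mo));x2,y2=map(int,proj('scene',[.4475,.0645,.04]))
save('s9',np.hstack([c[y-25:y+25,x-25:x+25],c[y2-25:y2+25,x2-25:x2+25]]),8)
q=W[y-14:y+14,x-14:x+14].reshape(-1,3);q=q[np.hypot(q[:,0]-Mo[0],q[:,1]-Mo[1])<.026];print('depth in tumbler rel. mouth',np.percentile(q[:,2]-Mo[2],[0,2,10,30]).round(3))
plan([at([.4737,-.1055,.0895],Q0)])
E
```

```text
clock: 17.55
ee_pos: [0.4816, -0.0982, 0.171]
orientation: [-0.251, 0.746, 0.481, 0.387]
wrist_force: [0.4, 0.8, -1.4]
finger_gap: 0.701
grasp_force: 65.3
clock: 17.75
ee_pos: [0.4805, -0.0938, 0.1712]
orientation: [-0.253, 0.744, 0.482, 0.387]
wrist_force: [0.2, 0.1, -0.9]
finger_gap: 0.701
grasp_force: 65.3
[-0.19  0.12 -1.26] [0.49 0.3  0.64]
[]
mouth [ 0.47407072 -0.10531967  0.20033921]
depth in tumbler rel. mouth [-0.084 -0.084 -0.083 -0.081]
[-0.091, -0.0, 0.063] [-0.003, -0.001, -0.002] rows 3.0
--
```

View pics/s9.png

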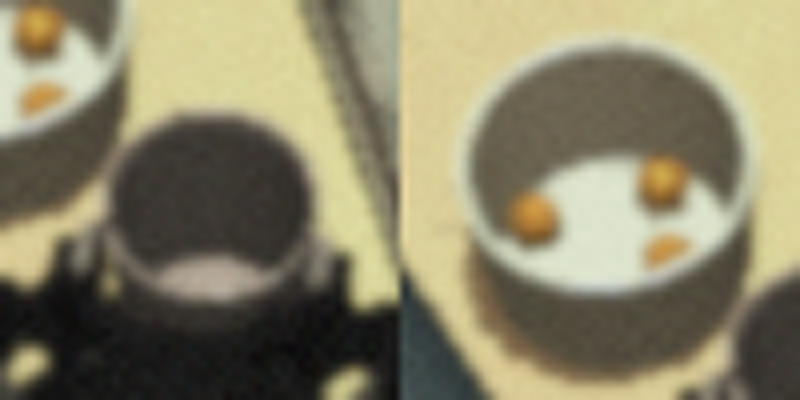

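Three toffees are visible in the jar, with its near side hidden. The tumbler floor looks bare and its weight reads 1.26 N, which fits empty. I set it down, then check from above.

```bash
set -e
python3 -m crank '[[0.04,[-0.03,0,0.021],[0,0,0]],[0.04,[-0.06,0,0.041],[0,0,0]],[0.04,[-0.08,0,0.055],[0,0,0]],[0.04,[-0.088,0,0.061],[0,0,0]],[0.04,[-0.091,0,0.063],[0,0,0]]]'
python3 -m crank '[[0.04,[-0.001,0,0.001],[0,0,0]],[0.04,[-0.001,0,0.001],[0,0,0]]]'
python3 - <<'E'
from pour import *
s=observe();print(s['wrist_force'],np.array(s['ee_pos'])+rot(s).apply(m),rot(s).apply(u).round(3))
E
```

```text
clock: 18.6
ee_pos: [0.4804, -0.0936, 0.0605]
orientation: [-0.253, 0.744, 0.482, 0.388]
wrist_force: [-0.3, 0.2, -0.9]
finger_gap: 0.703
grasp_force: 65.3
clock: 18.8
ee_pos: [0.4814, -0.0944, 0.0608]
orientation: [-0.251, 0.744, 0.482, 0.389]
wrist_force: [0.1, -0.7, -0.9]
finger_gap: 0.7
grasp_force: 65.3
[ 0.1396316  -0.69239563 -0.8733941 ] [ 0.47473619 -0.10685798  0.0891308 ] [ 0.    -0.001  1.   ]
```

```bash
set -e
python3 -m crank '[[0.04,[-0.001,0,0.001],[0,0,0]],[0.055,[-0.001,0,0.001],[0,0,0]],[0.0854,[-0.001,0,0.001],[0,0,0]],[0.0854,[-0.001,0,0.001],[0,0,0]],[0.0854,[-0.001,0,0.001],[0,0,0]]]'
python3 -m crank '[[0.0854,[0,0,0],[0,0,0]],[0.0854,[0,0,-0.02],[0,0,0]],[0.0854,[0,0,-0.05],[0,0,0]],[0.0854,[0,0,-0.09],[0,0,0]],[0.0854,[0,0,-0.12],[0,0,0]]]'
python3 - <<'E'
from pour import *
z,Q=gframe(70,66)
# view pose: tool steep, above between tumbler and jar
way=[((.43,-.16,.26),Q0),((.44,-.06,.30),gframe(80,66)[1])]
check(way);plan(way)
E
```

```text
clock: 19.3
ee_pos: [0.4809, -0.0936, 0.0585]
orientation: [-0.252, 0.744, 0.482, 0.388]
wrist_force: [-0.5, -0.0, 0.6]
finger_gap: 1.005
grasp_force: 0.0
clock: 19.8
ee_pos: [0.4401, -0.1853, 0.1279]
orientation: [-0.251, 0.744, 0.482, 0.388]
wrist_force: [0.9, 0.4, 0.6]
finger_gap: 0.997
grasp_force: 0.0
[ 0.08  0.38  0.92  2.   -1.01  1.69  0.95] [(np.float64(0.0), 0.0, np.float64(0.049)), (np.float64(0.0), 0.0, np.float64(0.068)), (np.float64(0.0), 0.0, np.float64(0.084)), (np.float64(0.0), 0.0, np.float64(0.103)), (np.float64(0.0), 0.0, np.float64(0.122)), (np.float64(0.0), 0.0, np.float64(0.142))]
[-0.36 -0.15  0.5   1.99 -0.1   1.24 -0.25] [(np.float64(0.0), 0.0, np.float64(0.163)), (np.float64(0.0), 0.0, np.float64(0.184)), (np.float64(0.0), 0.0, np.float64(0.206)), (np.float64(0.0), 0.0, np.float64(0.228)), (np.float64(0.0), 0.0, np.float64(0.245)), (np.float64(0.0), 0.0, np.float64(0.252))]
[0.119, -0.02, -0.06] [-0.001, 0.0, -0.002] rows 3.0
--
[0.044, -0.016, 0.028] [0.001, -0.394, -0.0] rows 3.0
[0.051, -0.016, 0.009] [0.001, -0.394, -0.0] rows 3.0
--
```

```bash
set -e
python3 -m crank '[[0.0854,[0.119,-0.02,-0.06],[0,0,0]],[0.0854,[0.119,-0.02,-0.06],[0,0,0]],[0.0854,[0.119,-0.02,-0.06],[0,0,0]],[0.0854,[0.119,-0.02,-0.06],[0,0,0]]]'
python3 -m crank '[[0.0854,[0.044,-0.016,0.028],[0,-0.394,0]],[0.0854,[0.044,-0.016,0.028],[0,-0.394,0]],[0.0854,[0.044,-0.016,0.028],[0,-0.394,0]],[0.0854,[0.044,-0.016,0.028],[0,-0.394,0]]]'
python3 -m crank '[[0.0854,[0.051,-0.016,0.009],[0,-0.394,0]],[0.0854,[0.051,-0.016,0.009],[0,-0.394,0]],[0.0854,[0.051,-0.016,0.009],[0,-0.394,0]],[0.0854,[0.051,-0.016,0.009],[0,-0.394,0]]]'
python3 - <<'E'
from pour import *
w,_,_=wcloud();a,d=camera('side')
v=np.vstack([w[:300,120:520],]);v=cv2.resize(v,(700,525));cv2.imwrite('pics/w10.png',v[...,::-1])
b=[(np.round(x['position'],3).tolist(),round(x['confidence'],2)) for x in boxes_of('wrist','toffee0_mid')];print(b)
for n,c0,r,zl,zh,rad in (('tumbler',(.474,-.105),.0315,.072,.095,.05),('jar',(.447,.065),.05,.058,.075,.075),('pot',(.497,-.3275),.036,.08,.1,.055),('glue',(.383,-.205),.013,.03,.095,.03)):
  p=world('side',d)[d>0];q=p[(np.hypot(p[:,0]-c0[0],p[:,1]-c0[1])<rad)&(p[:,2]>zl)&(p[:,2]<zh)]
  f=least_squares(lambda x:np.hypot(q[:,0]-x[0],q[:,1]-x[1])-r,c0,loss='soft_l1',f_scale=.003);print(n,len(q),f.x.round(4))
E
```

```text
clock: 20.2
ee_pos: [0.4312, -0.1598, 0.2636]
orientation: [-0.249, 0.743, 0.484, 0.391]
wrist_force: [0.1, -0.9, -0.2]
finger_gap: 0.997
grasp_force: 0.0
clock: 20.6
ee_pos: [0.4372, -0.1039, 0.2819]
orientation: [-0.152, 0.802, 0.527, 0.237]
wrist_force: [0.4, -0.2, 0.3]
finger_gap: 1.001
grasp_force: 0.0
clock: 21.0
ee_pos: [0.4407, -0.0528, 0.2986]
orientation: [-0.048, 0.833, 0.546, 0.071]
wrist_force: [0.0, -0.1, -1.2]
finger_gap: 1.001
grasp_force: 0.0
[]
tumbler 408 [ 0.4738 -0.1069]
jar 396 [0.4471 0.0644]
pot 851 [ 0.4953 -0.3279]
glue 461 [ 0.3828 -0.2045]
```

View pics/w10.png

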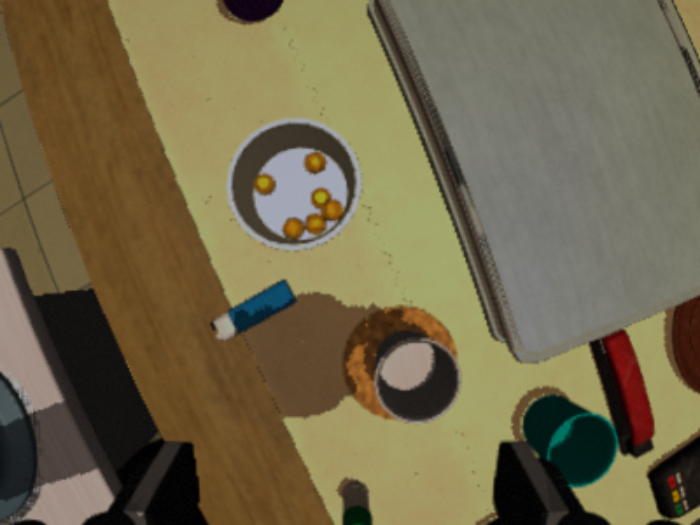

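All six toffees are in the jar (around 300,200), the empty tumbler stands on the coaster (418,378), and nothing else has shifted.

```bash
python3 -c "
from bench import close_job
print(close_job())"
```

```text
the job is handed in; nothing more can be done
None
```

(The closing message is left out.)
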